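# Batch contact test of modules in a lever jig

## Robot

A 6-joint arm with a two-finger parallel gripper is mounted at the origin on the work surface. World frame = base frame: x ahead of the robot, y to its left, z up, the work surface at z = 0. Lengths are in m, angles in rad, forces in N, time in s.
With the tool pointing down it reaches from about 0.3 to 0.875 m from the base axis. Payload 6.4 kg.
Tool frame: the origin (TCP) lies between the finger pads; the fingertips stand tip_extent ahead of it and the grasp point (between the pads) lies 5 mm behind it (tip_extent is the distance from the TCP to the fingertips, in m); z points along the fingers, y is the direction in which the jaws open and shut (so a half turn about z gives the same grasp; the last joint's range is limited). The gripper opens to 85 mm and grips with 20 to 120 N. Pads are 22 mm wide; open, the fingers measure 114 mm over their backs; the gripper's body (76 mm by 85 mm) begins 54 mm behind the grasp point. The pads swing forward as they close: fully open they stand 13 mm farther back than shut.
Start: joints at [-0.206, 0.181, 1.607, -0, 1.354, -0.206], TCP at [0.575, 0, 0.206] pointing down, gripper open.
Joint ranges: [-2.99, 2.99], [-0.89, 2.07], [0.3, 2.58], [-1.14, 4.28], [0, 2.63], [-3.12, 3.12]. Speed limits (rad/s): [2.57, 2.57, 3.01, 3.14, 3.14, 3.14].

## Interface

Orientations are given as a unit quaternion [w, x, y, z].
In Python, from bench import * gives the robot as it stands.
- The arm moves only by the shell command python3 -m jog 'ROWS'. ROWS is JSON, a list of rows, each a list of 3 entries, a list of its own where there are three numbers: the shift along the tool's x, y, z in mm, then the turn, a rotation vector about the tool's x, y, z in rad, then the opening, from 0 (shut) to 1 (fully open). A call has 1 to 20 rows; each row is the pose to reach, as a shift and turn from the pose measured when the call began, along the tool's axes at that moment; what a row does not reach only later rows make up. A row lasts 1/12 s, in which the tool goes at most 41.7 mm and 7.16 degrees, less where a joint would pass 70% of its speed; a pose out of reach is approached as far as the arm can. A call with a gripper value outside its range is refused whole. The fingers move at their own pace and stop on an object; the grip force is fixed at half the most. Time passes only in rows, so rows that repeat a pose let the fingers close. It gives the time, the measured TCP pose, the force and the opening at its end, in the units of the state.
- get_obs(): the state, without advancing time (a new reading comes with each control period).
- camera(name): name is "scene" or "side" or "wrist"; returns (picture, depth): 384x512x3 uint8, red, green, blue; 384x512 float32, m along the optical axis (not along the pixel's ray), 0 where there is no reading.
- get_calibration(name): a dict with "fx", "fy", "cx", "cy" (pixels), "world_from_camera" (4x4, takes a point from camera to world coordinates). Camera axes: x right, y down, z forward; pixel columns grow to the right and rows downward; lengths in m; the calibration is good to about 2 mm. A picture is of the moment at which its call begins: read the wrist's pose just before it. get_calibration takes no time and is no camera call; for the wrist camera it gives the pose at the moment of the call.
- hand_in(): hands the job in, once; it reports no verdict.
The state is a dict: "time_s": time; "q": joint angles; "dq": joint speeds; "joint_efforts": joint torques, N m; "eef_pos": TCP position; "eef_rot": TCP orientation; "wrist_force": force on the tool from outside, world axes, zero at the start; "torque": the same for the moment, N m; "opening": opening from 0.0 (shut) to 1.0 (fully open).
Only numpy, scipy, OpenCV 4.12 (cv2) and the standard library are available. Lean on these libraries where they do the work, as an engineer would, in place of code of your own. Each camera call takes 0.05 s, during which the arm holds its last target.

## Task

Seat every thermistor housing and relay present in a pocket of its own shape in the test jig, flat on the pocket floor and square; with all of them seated, swing the jig's sprung lever down to its stop and let it spring back up. Then unload them all onto the low shelf in a neat side-by-side row: each upright, square to the shelf (housings lengthwise in the bay, along its lines) and centred in a marked bay of its own. Leave the other things on the bench where they are.

Things in the scene. Friction and masses are not known exactly. Their poses are not given: they have to be found in the camera images.
- housing1: Thermistor housing, rigid plastic: a flat flange 92 long (x) x 44 wide (y) x 14 mm high with a narrower block 70 (x) x 30 (y) mm on it, rising to 46 mm in all; looks the same turned by half a turn. Origin: centre of the underside, z up. It is gripped across the 30 mm width of the block, or along its 70 mm length where neighbours stand close. 120 g. May be absent (None from the start).
- housing2: Thermistor housing, rigid plastic: a flat flange 92 long (x) x 44 wide (y) x 14 mm high with a narrower block 70 (x) x 30 (y) mm on it, rising to 46 mm in all; looks the same turned by half a turn. Origin: centre of the underside, z up. It is gripped across the 30 mm width of the block, or along its 70 mm length where neighbours stand close. 120 g. May be absent (None from the start).
- relay1: Relay: a flat square flange 60 x 60 x 14 mm high with a 40 x 40 mm cube-shaped case on it, rising to 54 mm in all; looks the same turned by a quarter turn. Origin: centre of the underside, z up. It is gripped across the 40 mm case. 150 g. May be absent (None from the start).
- relay2: Relay: a flat square flange 60 x 60 x 14 mm high with a 40 x 40 mm cube-shaped case on it, rising to 54 mm in all; looks the same turned by a quarter turn. Origin: centre of the underside, z up. It is gripped across the 40 mm case. 150 g. May be absent (None from the start).
- jig: Contact-test jig, fixed to the bench: an aluminium plate 200 (x) x 180 (y) x 30 mm high with two oblong pockets in its far half (+x) and two square ones in its near half, 84 mm apart in y; a dark steel block with the lever stands on its +y side, out to y = 180 mm. Origin: centre of the plate's underside.
- pocket_long_a (a point): Centre of the floor of an oblong pocket of the jig, for a thermistor housing: 96 mm along jig x, 48 mm along jig y, 12 mm deep (2 mm play on each side, 3 mm bevelled mouth). Axes as the jig's.
- pocket_long_b (a point): Centre of the floor of an oblong pocket of the jig, for a thermistor housing: 96 mm along jig x, 48 mm along jig y, 12 mm deep (2 mm play on each side, 3 mm bevelled mouth). Axes as the jig's.
- pocket_square_a (a point): Centre of the floor of a square pocket of the jig, for a relay: 64 x 64 mm, 12 mm deep (2 mm play on each side, 3 mm bevelled mouth). Axes as the jig's.
- pocket_square_b (a point): Centre of the floor of a square pocket of the jig, for a relay: 64 x 64 mm, 12 mm deep (2 mm play on each side, 3 mm bevelled mouth). Axes as the jig's.
- lever (a joint): Sprung lever of the jig, rad: 0 = up at rest, 0.8 = pressed down to its stop. A steel arm 120 mm from pivot to cross bar; it leans towards jig -x, 0.95 rad above the level at rest and 0.15 rad above the level at the stop, turning about jig y. About 4 N at the bar to start, 7 N at the stop; it springs back when let go.
- lever_bar (a point): Middle of the lever's black cross bar, 24 mm thick and 60 mm long along jig y; press down on it from above and follow its arc.
- lever_pivot (a point): The point on the lever's pivot axis, level with the middle of the cross bar in jig y, 60 mm above the bench.
- shelf: Low white stock shelf, fixed: 136 (x, depth) x 370 (y, length) mm over a lip 6 mm thick all round; the board's top is 40 mm and the lip's top 46 mm above the bench; thin black lines across it marking four bays 80 mm wide side by side along y. Origin: centre of the underside; x is the depth direction.
- bay1 (a point): Centre of bay 1 of the shelf, on its top surface (40 mm above the bench). Axes as the shelf's.
- bay2 (a point): Centre of bay 2 of the shelf, on its top surface (40 mm above the bench). Axes as the shelf's.
- bay3 (a point): Centre of bay 3 of the shelf, on its top surface (40 mm above the bench). Axes as the shelf's.
- bay4 (a point): Centre of bay 4 of the shelf, on its top surface (40 mm above the bench). Axes as the shelf's.
- spreader: Bystander: copper heat spreader, two pipes 130 mm long along x under a small plate, 56 mm wide, 28 mm high. Origin: centre of the underside.
- capacitor: Bystander: upright aluminium capacitor can, 28 mm across, 40 mm high, among the incoming modules. Origin: centre of the underside.
- screwdriver: Bystander: a lying screwdriver.
- spool: Bystander: a metal spool, 68 mm across, 40 mm high. Origin: centre of the underside.
- mug: Bystander: a white mug, 80 mm across, 90 mm high. Origin: centre of the underside.
- transformer: Bystander: transformer, 60 x 66 x 45 mm. Origin: centre of the underside.
Not all that is in view belongs to the job. What is shaped like the housing2 but purple or red is not meant.

How it is judged:
By the outcome, as a careful person would: the job done as asked, in the order asked, and still so for the second after the job is handed in, with the robot touching nothing.
Of housing1, housing2, relay1, relay2 only 3 to 4 are there at a start; the rules pass over those that are not, and their reading is None.
At some moment in a run one of housing1, housing2, relay1, relay2 may be knocked a few centimetres aside while the robot is not near it.
It also fails if it takes over 210 s, if anything falls off the work surface, if the arm or the gripper's body presses on something with over 40 N, if the wrist force passes 120 N, or if a joint passes its speed limit or range.

## Working session

There is one attempt and no reset: what is moved stays moved. The work goes in short steps, Python scripts to look and compute and a shell command to move; the robot and the scene stay as the last step left them, time stands still between calls to the robot, and variables do not carry over. Pictures are saved under pics/ and viewed, and the job is handed in when it is done.

```bash
ls; mkdir -p pics; python3 - <<'E'
from bench import *
import cv2
o=get_obs(); print(o)
for n in ("scene","side","wrist"):
    p,d=camera(n); cv2.imwrite(f"pics/{n}0.png",p[:,:,::-1]); 
    c=get_calibration(n); print(n,c)
E
```

```text
pics
{'time_s': 0.0, 'q': array([-2.06282160e-01,  1.81534216e-01,  1.60802196e+00,  1.62668132e-05,
        1.35381367e+00, -2.06287726e-01]), 'dq': array([-1.05572134e-03,  5.11766760e-04, -1.68688557e-03, -1.33755804e-04,
       -8.06122710e-05, -9.70332479e-05]), 'joint_efforts': array([ 3.41415571e-04, -4.44869328e+01, -3.51340663e+01, -2.51131587e-04,
        9.11703974e-03,  3.43231875e-05]), 'eef_pos': array([5.74394470e-01, 1.60055683e-04, 2.05481296e-01]), 'eef_rot': array([-7.48058422e-04,  7.07105777e-01,  7.07107227e-01, -4.79668520e-04]), 'wrist_force': array([ 0.65829628,  0.68234711, -0.13611975]), 'torque': array([ 0.00156931, -0.05926356, -0.03658492]), 'opening': 1.001066744242279}
scene {'fx': 380.99961076267516, 'fy': 380.99961076267516, 'cx': 252.7220323778288, 'cy': 183.8115228794824, 'world_from_camera': array([[ 0.19211401,  0.83502179, -0.51558783,  1.08905697],
       [ 0.98136891, -0.16202076,  0.10326825, -0.16681318],
       [ 0.00269531, -0.52582115, -0.85059089,  1.05776322],
       [ 0.        ,  0.        ,  0.        ,  1.        ]])}
side {'fx': 361.07238506918395, 'fy': 361.07238506918395, 'cx': 256.40409522836404, 'cy': 189.55647408787237, 'world_from_camera': array([[ 0.83315187, -0.34295394,  0.43386698,  0.06495823],
       [-0.55279939, -0.49308279,  0.67177541, -0.75502409],
       [-0.01645568, -0.79953234, -0.60039757,  0.74950469],
       [ 0.        ,  0.        ,  0.        ,  1.        ]])}
wrist {'fx': 326.8971225543388, 'fy': 326.8971225543388, 'cx': 257.64962321672107, 'cy': 187.76706973246837, 'world_from_camera': array([[ 9.99999194e-01,  9.87090275e-04, -7.98755611e-04,
         5.75036652e-01],
       [ 7.39757179e-04, -9.64152243e-01, -2.65348647e-01,
         6.70931566e-02],
       [-1.03204508e-03,  2.65347842e-01, -9.64152196e-01,
         3.74002857e-01],
       [ 0.00000000e+00,  0.00000000e+00,  0.00000000e+00,
         1.00000000e+00]])}
```

View pics/scene0.png

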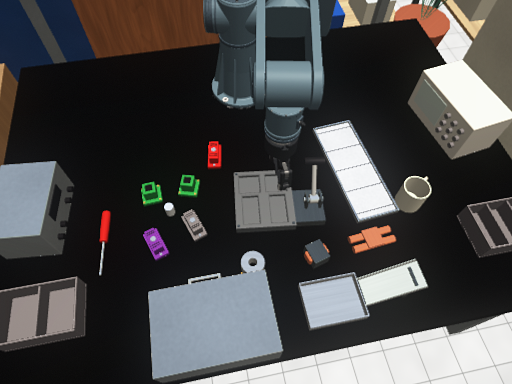

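View pics/side0.png

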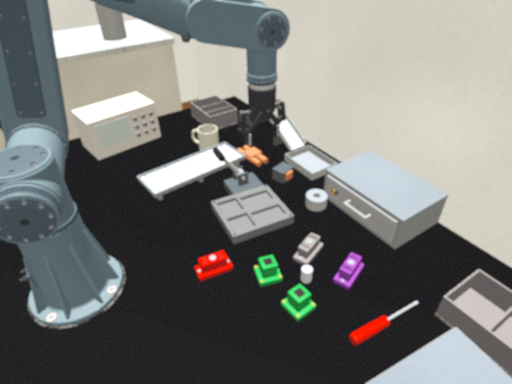

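View pics/wrist0.png

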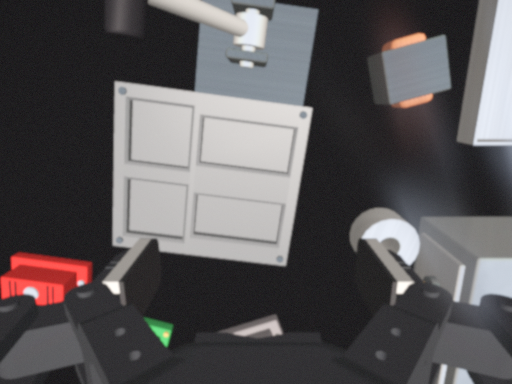

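```bash
cat > h.py <<'E'
from bench import *
import numpy as np, cv2
from scipy.spatial.transform import Rotation as R
def cloud(n):
    c=get_calibration(n); p,d=camera(n)
    v,u=np.mgrid[:384,:512]; P=np.stack([(u-c['cx'])/c['fx']*d,(v-c['cy'])/c['fy']*d,d],-1)
    W=P@c['world_from_camera'][:3,:3].T+c['world_from_camera'][:3,3]; W[d==0]=np.nan
    return p,W,c
def rect(W,m):
    xy=(W[m][:,:2]*1000).astype(np.float32); (c,s,a)=cv2.minAreaRect(xy); return np.round(c,1),np.round(s,1),round(a,1),len(xy)
def pose():
    o=get_obs(); w,x,y,z=o['eef_rot']; r=R.from_quat([x,y,z,w]); return o['eef_pos'],r
def project(c,X):
    T=np.linalg.inv(c['world_from_camera']); q=T[:3,:3]@np.asarray(X)+T[:3,3]; return q[0]/q[2]*c['fx']+c['cx'],q[1]/q[2]*c['fy']+c['cy']
E
python3 - <<'E'
from h import *
for n in ("scene","side"):
    p,W,c=cloud(n); hsv=cv2.cvtColor(p,cv2.COLOR_RGB2HSV); z=W[...,2]
    for lab,(lo,hi) in dict(green=((45,80,60),(75,255,255)),red=((0,150,80),(6,255,255)),purple=((130,80,60),(160,255,255))).items():
        m=cv2.inRange(hsv,lo,hi)>0
        k,L,st,ce=cv2.connectedComponentsWithStats(m.astype(np.uint8))
        for i in range(1,k):
            if st[i,4]>60:
                mm=(L==i)&np.isfinite(z); print(n,lab,ce[i].round(),'z',np.nanpercentile(z[mm],[5,50,95]).round(3),rect(W,mm),'top',rect(W,mm&(z>.038)) if (mm&(z>.038)).any() else '')
    m=np.isfinite(z)&(z>.008)&(z<.2)
    k,L,st,ce=cv2.connectedComponentsWithStats(m.astype(np.uint8))
    for i in range(1,k):
        if st[i,4]>80: mm=L==i; print(n,ce[i].round(),np.nanpercentile(z[mm],95).round(3),rect(W,mm),'>30',rect(W,mm&(z>.032)) if (mm&(z>.032)).sum()>5 else '')
    if n=='scene':
        cv2.imwrite('pics/crop1.png',cv2.resize(p[140:270,130:270,::-1],None,fx=4,fy=4,interpolation=cv2.INTER_CUBIC))
E
```

```text
scene green [189. 186.] z [0.005 0.029 0.055] (array([ 416.2, -241.7]), array([60.9, 81.5]), 73.0, 331) top (array([ 426.8, -244.3]), array([39.8, 40.8]), 73.4, 139)
scene green [151. 194.] z [0.005 0.026 0.056] (array([ 431.8, -363.5]), array([61. , 60.5]), 4.5, 352) top (array([ 431.6, -363.4]), array([41.8, 39.3]), 4.3, 142)
scene red [214. 154.] z [0.    0.026 0.048] (array([ 306.7, -143.6]), array([ 43.9, 117. ]), 81.9, 329) top (array([ 317., -147.]), array([27. , 72.5]), 82.1, 145)
scene red [105. 226.] z [0.012 0.022 0.026] (array([ 514.9, -506.1]), array([ 24.8, 106. ]), 85.9, 274) top 
scene purple [155. 243.] z [0.002 0.032 0.048] (array([ 601. , -360.1]), array([93.2, 45.8]), 20.8, 468) top (array([ 601.1, -360.9]), array([72. , 29.7]), 20.1, 222)
scene [37. 20.] 0.187 (array([-409. , -742.2]), array([38. , 62.2]), 46.4, 624) >30 (array([-409. , -742.2]), array([38. , 62.2]), 46.4, 562)
scene [234.  78.] 0.189 (array([ 43.6, -47.3]), array([190.4, 107.7]), 56.5, 1899) >30 (array([ 39.4, -41.6]), array([161.1,  89. ]), 58.5, 1413)
scene [459. 108.] 0.162 (array([331.4, 692
[... 4070 characters left out ...]
49.4]), array([32. , 70.4]), 81.5, 326)
side [349. 270.] 0.048 (array([ 598.7, -363.1]), array([91.9, 44. ]), 18.7, 573) >30 (array([ 597.9, -362.2]), array([72.3, 30.8]), 20.3, 310)
side [267. 270.] 0.055 (array([ 423. , -246.1]), array([60.8, 60.4]), 72.4, 562) >30 (array([ 423.2, -245.4]), array([43.3, 39.8]), 72.2, 284)
side [461. 344.] 0.141 (array([ 601.7, -659.5]), array([459. , 168.6]), 9.3, 7621) >30 (array([ 601. , -655.7]), array([459. , 160.7]), 9.3, 6522)
side [298. 302.] 0.056 (array([ 428.5, -365.3]), array([60.7, 60.3]), 4.9, 707) >30 (array([ 427.9, -365.4]), array([40.6, 40.7]), 5.1, 366)
side [374. 327.] 0.026 (array([ 565.1, -511.9]), array([ 25.5, 199.7]), 85.5, 617) >30
```

View pics/crop1.png

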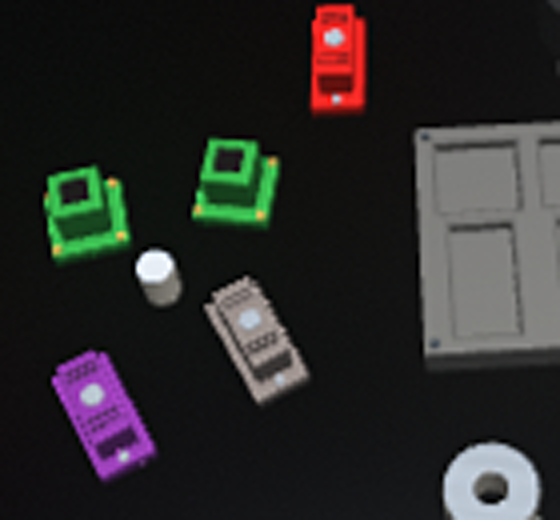

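```bash
python3 - <<'E'
from h import *
for n in ("wrist","scene"):
    p,W,c=cloud(n); z=W[...,2]; g=p.astype(int)
    x,y=W[...,0],W[...,1]
    m=(z>.024)&(z<.036)&(x>.38)&(x<.68)&(y>-.13)&(y<.11)
    k,L,st,ce=cv2.connectedComponentsWithStats(m.astype(np.uint8)); i=1+np.argmax(st[1:,4]); mm=L==i
    print(n,'plate',rect(W,mm),np.median(z[mm]))
    # pockets
    f=(z>.012)&(z<.0235)&(x>.42)&(x<.66)&(y>-.11)&(y<.11)
    f=cv2.morphologyEx(f.astype(np.uint8),cv2.MORPH_OPEN,np.ones((3,3)))
    k,L,st,ce=cv2.connectedComponentsWithStats(f)
    for i in range(1,k):
        if st[i,4]>150: print('  pocket',ce[i].round(),rect(W,L==i),np.median(z[L==i]).round(4))
    m=(z>.036)&(z<.05)&(x>.3)&(x<.75)&(y>.1)&(y<.45)&(g.min(-1)>120)
    k,L,st,ce=cv2.connectedComponentsWithStats(m.astype(np.uint8)); i=1+np.argmax(st[1:,4]); mm=L==i
    print(n,'shelf',rect(W,mm),np.median(z[mm]), ce[i])
    m=(z>.07)&(z<.2)&(x>.35)&(x<.65)&(y>.05)&(y<.25)
    k,L,st,ce=cv2.connectedComponentsWithStats(m.astype(np.uint8))
    for i in range(1,k):
        if st[i,4]>30: print('  hi',ce[i].round(),rect(W,L==i),np.percentile(z[L==i],[2,50,98]).round(3))
    if n=='scene':cv2.imwrite('pics/crop2.png',cv2.resize(p[110:270,220:420,::-1],None,fx=4,fy=3.5,interpolation=cv2.INTER_CUBIC))
E
```

```text
wrist plate (array([521.8,   6.4]), array([231.1, 200.9]), 82.7, 20611) 0.030584375703259892
  pocket [159. 133.] (array([469.4,  29.7]), array([63.9, 63.3]), 82.6, 3560) 0.0188
  pocket [245. 145.] (array([561.8,  17.7]), array([47.7, 96.5]), 82.6, 3935) 0.0188
  pocket [156. 208.] (array([458.6, -54.8]), array([62.6, 62.9]), 82.4, 2894) 0.0188
  pocket [236. 218.] (array([550.9, -66.8]), array([46.4, 96.3]), 82.5, 3200) 0.0188
wrist shelf (array([720.7, 112.9]), array([58.6, 25. ]), 0.0, 1365) 0.04557346756446845 [416.32087912  49.78681319]
  hi [179.  19.] (array([532.1, 119.3]), array([97.3, 28.3]), 7.5, 3896) [0.071 0.132 0.171]
  hi [255.   4.] (array([569.9, 141.4]), array([ 6.2, 35.5]), 88.7, 332) [0.071 0.076 0.078]
  hi [246.  55.] (array([564.7, 102.4]), array([ 8.2, 35.8]), 82.4, 437) [0.071 0.076 0.078]
scene plate (array([522.1,   5. ]), array([230. , 203.7]), 83.1, 2064) 0.02910071459733743
  pocket [271. 183.] (array([467.7,  17.8]), array([39.2, 63.7]), 79.2, 194) 0.0173
  pocket [249. 184.] (array([456.6, -52.6]), array([63.8, 62.3]), 80.1, 314) 0.0174
  pocket [278. 208.] (array([559. ,  18.3]), array([47.4, 94.6]), 82.6, 420) 0.0177
  pocket [251. 210.] (array([548.1, -65.6]), array([48. , 93.4]), 82.9, 411) 0.0175
scene shelf (array([474.5, 285.9]), array([361.3, 138. ]), 5.3, 3606) 0.03969372489820622 [355.82445923 172.58458125]
  hi [314. 172.] (array([533.2, 126.2]), array([59.1, 90.2]), 83.3, 352) [0.071 0.149 0.17 ]
```

View pics/crop2.png

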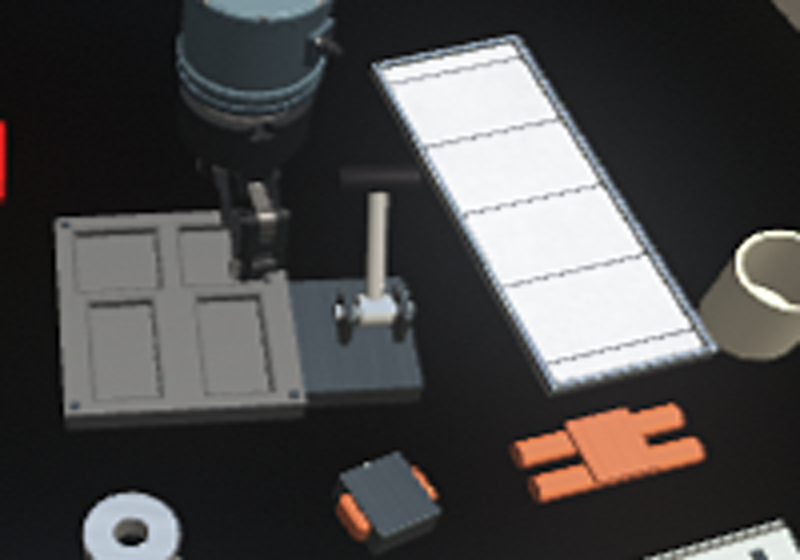

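```bash
python3 -c "
import bench;print([ (k,getattr(bench,k)) for k in dir(bench) if not k.startswith('_')])"; python3 -m jog '[[[-400,-95,-45],[0,0,0],1],[[-400,-95,-45],[0,0,0],1],[[-400,-95,-45],[0,0,0],1],[[-400,-95,-45],[0,0,0],1],[[-400,-95,-45],[0,0,0],1],[[-400,-95,-45],[0,0,0],1],[[-400,-95,-45],[0,0,0],1],[[-400,-95,-45],[0,0,0],1],[[-400,-95,-45],[0,0,0],1],[[-400,-95,-45],[0,0,0],1],[[-400,-95,-45],[0,0,0],1],[[-400,-95,-45],[0,0,0],1],[[-400,-95,-45],[0,0,0],1]]'
```

```text
[('MotionError', <class 'bench.MotionError'>), ('camera', <function make.<locals>.drawn_camera at 0x7f63dee14180>), ('get_calibration', <function make.<locals>.<lambda> at 0x7f63dee14720>), ('get_obs', <function make.<locals>.<lambda> at 0x7f63dee14680>), ('hand_in', <function connect.<locals>.done at 0x7f63ded8b7e0>), ('tip_extent', 0.014)]
time_s: 1.43
eef_pos: [0.4797, -0.3996, 0.2507]
eef_rot: [-0.001, 0.707, 0.707, 0.0]
wrist_force: [-0.1, -0.5, 0.6]
opening: 0.998
```

```bash
cat >> h.py <<'E'
def mods(n,lo=.030,save=None,zt=.2,minpx=100):
    p,W,c=cloud(n); z=W[...,2]
    if save: cv2.imwrite(save,p[:,:,::-1])
    m=np.isfinite(z)&(z>lo)&(z<zt)
    k,L,st,ce=cv2.connectedComponentsWithStats(m.astype(np.uint8))
    for i in range(1,k):
        if st[i,4]>minpx and st[i,4]<15000:
            mm=L==i; print(n,ce[i].round(),'zmax',np.nanpercentile(z[mm],90).round(4),np.median(p[mm],0),rect(W,mm))
    return p,W,c
E
python3 - <<'E'
from h import *
p,W,c=mods("wrist",save='pics/w1.png')
E
```

```text
wrist [204.  15.] zmax 0.056 [137. 212. 143.] (array([ 423.8, -245.7]), array([36.3, 40.2]), 73.4, 1359)
wrist [332.  14.] zmax 0.0483 [255. 246. 244.] (array([ 561.5, -243.4]), array([69.8, 30. ]), 19.7, 1803)
wrist [275.  77.] zmax 0.0415 [255. 255. 255.] (array([ 498.6, -310. ]), array([26.1, 27.5]), 89.8, 520)
wrist [508. 109.] zmax 0.0394 [137. 133. 129.] (array([ 766.1, -339.5]), array([ 7.1, 61.3]), 7.2, 287)
wrist [363. 123.] zmax 0.0482 [238. 153. 255.] (array([ 599.8, -360.3]), array([70.3, 30.2]), 19.7, 1835)
wrist [213. 126.] zmax 0.0559 [149.  251.  170.5] (array([ 429.7, -363.3]), array([40.1, 40.1]), 4.1, 1378)
wrist [472. 284.] zmax 0.0698 [133. 126. 125.] (array([ 757. , -560.7]), array([ 26.7, 125.7]), 77.5, 1514)
wrist [227. 324.] zmax 0.0765 [153. 152. 148.] (array([ 458.8, -613.1]), array([ 18.6, 237.9]), 84.4, 4317)
```

View pics/w1.png

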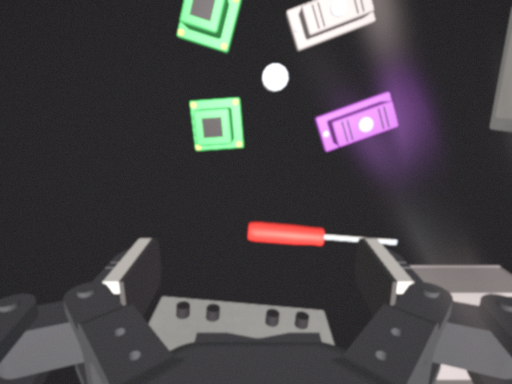

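```bash
python3 -m jog '[[[36,-50,60],[0,0,-0.072],1],[[36,-50,60],[0,0,-0.072],1],[[36,-50,60],[0,0,-0.072],1],[[36,-50,100],[0,0,-0.072],1],[[36,-50,135],[0,0,-0.072],1],[[36,-50,170],[0,0,-0.072],1],[[36,-50,200],[0,0,-0.072],1],[[36,-50,218],[0,0,-0.072],1],[[36,-50,218],[0,0,-0.072],1],[[36,-50,218],[0,0,-0.072],0.2],[[36,-50,218],[0,0,-0.072],0.2],[[36,-50,218],[0,0,-0.072],0.2],[[36,-50,218],[0,0,-0.072],0.2],[[36,-50,218],[0,0,-0.072],0.2],[[36,-50,218],[0,0,-0.072],0.2],[[36,-50,218],[0,0,-0.072],0.2]]'
python3 - <<'E'
from h import *
print(get_obs()['wrist_force'],pose()[1].as_matrix().round(3))
E
```

```text
time_s: 2.82
eef_pos: [0.43, -0.363, 0.0334]
eef_rot: [-0.0, 0.681, 0.732, 0.0]
wrist_force: [1.3, -0.3, 0.2]
opening: 0.198
[ 1.2872489  -0.28105968  0.16677054] [[-0.072  0.997 -0.   ]
 [ 0.997  0.072  0.   ]
 [ 0.    -0.    -1.   ]]
```

```bash
python3 - <<'E'
from h import *
p,d=camera("wrist"); q,_=camera("side")
cv2.imwrite('pics/g1.png',np.hstack([p[:,:,::-1][::1,60:460],cv2.resize(q[220:340,210:340,::-1],(400,384))]))
E
```

```text
(no output)
```

View pics/g1.png

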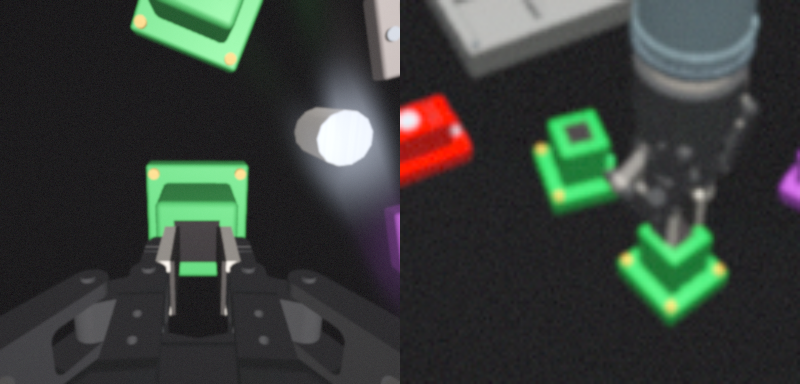

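```bash
python3 -m jog '[[[0,0,0],[0,0,0],0],[[0,0,0],[0,0,0],0],[[0,0,0],[0,0,0],0],[[0,0,0],[0,0,0],0],[[0,0,0],[0,0,0],0],[[0,0,0],[0,0,0],0]]'
```

```text
time_s: 3.42
eef_pos: [0.4298, -0.3628, 0.033]
eef_rot: [-0.001, 0.681, 0.732, 0.0]
wrist_force: [-0.7, -0.4, 0.8]
opening: 0.001
```

```bash
python3 - <<'E'
from h import *
p,d=camera("wrist"); q,_=camera("scene")
cv2.imwrite('pics/g2.png',np.hstack([p[:,:,::-1][::1,60:460],cv2.resize(q[140:240,110:210,::-1],(400,384))]))
E
```

```text
(no output)
```

View pics/g2.png

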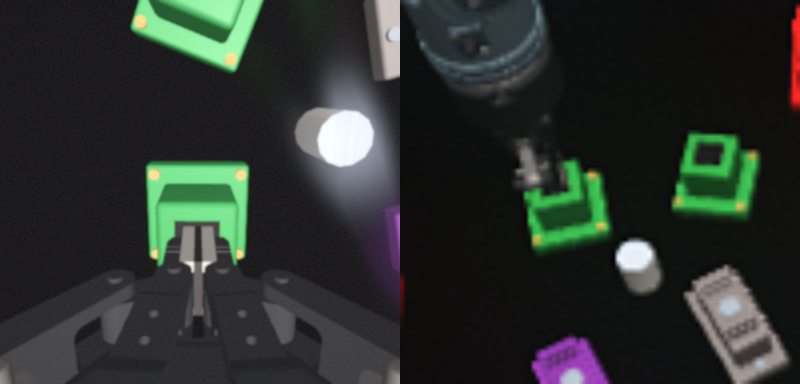

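```bash
python3 - <<'E'
from h import *
p,W,c=cloud("wrist")
g=(p[...,1].astype(int)-p[...,0]>30)
z=W[...,2]
for r in range(160,330,10):
    print(r,[tuple((W[r,cc]*1000).round().astype(int)) if np.isfinite(z[r,cc]) else None for cc in (225,245,258,270,290)], p[r,258])
print(get_obs()['wrist_force'],get_obs()['q'])
mods('side'); mods('scene',minpx=40)
E
```

```text
160 [(np.int64(408), np.int64(-335), np.int64(1)), (np.int64(420), np.int64(-333), np.int64(2)), (np.int64(428), np.int64(-333), np.int64(1)), (np.int64(436), np.int64(-333), np.int64(1)), (np.int64(448), np.int64(-332), np.int64(1))] [32 55 36]
170 [(np.int64(409), np.int64(-338), np.int64(15)), (np.int64(421), np.int64(-337), np.int64(15)), (np.int64(428), np.int64(-336), np.int64(15)), (np.int64(436), np.int64(-336), np.int64(14)), (np.int64(447), np.int64(-335), np.int64(15))] [130 235 152]
180 [(np.int64(410), np.int64(-344), np.int64(15)), (np.int64(421), np.int64(-343), np.int64(16)), (np.int64(429), np.int64(-343), np.int64(14)), (np.int64(436), np.int64(-342), np.int64(14)), (np.int64(448), np.int64(-341), np.int64(14))] [128 234 151]
190 [(np.int64(412), np.int64(-344), np.int64(35)), (np.int64(422), np.int64(-343), np.int64(35)), (np.int64(429), np.int64(-343), np.int64(34)), (np.int64(435), np.int64(-343), np.int64(34)), (np.int64(446), np.int64(-342), np.int64(33))] [ 50 119  65]
200 [(np.int64(413), np.int64(-344), np.int64(52)), (np.int64(423), np.int64(-344), np.int64
[... 6405 characters left out ...]
.0481 [148. 138. 134.] (array([ 563.5, -243.4]), array([70.4, 30.4]), 20.0, 241)
scene [312. 215.] zmax 0.0335 [78. 87. 94.] (array([607.5, 113.5]), array([26.7, 38. ]), 61.5, 50)
scene [153. 240.] zmax 0.0479 [144.  59. 171.] (array([ 601.3, -360.8]), array([70.6, 29.6]), 20.3, 263)
scene [316. 252.] zmax 0.0466 [79. 88. 95.] (array([726.4,  90.6]), array([60.4, 63.6]), 15.5, 442)
scene [213. 323.] zmax 0.1113 [149. 162. 176.] (array([ 830. , -215.4]), array([283.1, 310.4]), 0.0, 11844)
scene [391. 282.] zmax 0.1082 [229. 236. 231.] (array([860.8, 244.7]), array([ 73., 151.]), 0.2, 1926)
scene [ 42. 310.] zmax 0.0691 [56. 52. 51.] (array([ 751.2, -657.8]), array([199.8, 142.2]), 89.9, 1980)
```

```bash
python3 -m jog '[[[0,0,-30],[0,0,0],0],[[0,0,-60],[0,0,0],0],[[0,0,-80],[0,0,0],0],[[0,0,-80],[0,0,0],0]]'
python3 - <<'E'
from h import *
P,_=pose(); print(P)
ims=[]
for n in('side','scene'):
    p,W,c=cloud(n); z=W[...,2]
    m=(abs(W[...,0]-P[0])<.05)&(abs(W[...,1]-P[1])<.05)&(z>.06)
    print(n,np.sort(z[m])[:25].round(3))
    u,v=project(c,P); print('tcp px',u,v); u,v=int(u),int(v)
    pp=p.copy(); cv2.circle(pp,(u,v),1,(255,0,255),-1)
    ims.append(cv2.resize(pp[v-45:v+45,u-45:u+45,::-1],(390,390),interpolation=cv2.INTER_NEAREST))
cv2.imwrite('pics/g3.png',np.hstack(ims))
E
```

```text
time_s: 4.0
eef_pos: [0.4322, -0.3656, 0.1182]
eef_rot: [0.004, 0.681, 0.732, -0.001]
wrist_force: [0.3, -0.5, -0.1]
opening: -0.004
[ 0.43218316 -0.3656411   0.11824577]
side [0.143 0.143 0.146 0.147 0.148 0.148 0.149 0.149 0.15  0.15  0.151 0.151
 0.151 0.152 0.152 0.152 0.152 0.152 0.153 0.153 0.153 0.154 0.154 0.154
 0.155]
tcp px 302.0357482181645 273.8639050236795
scene [0.141 0.143 0.143 0.145 0.146 0.148 0.15  0.15  0.15  0.151 0.153 0.153
 0.154 0.155 0.155 0.155 0.156 0.156 0.157 0.157 0.158 0.158 0.16  0.162
 0.168]
tcp px 142.2877884280995 176.21683770871135
```

View pics/g3.png

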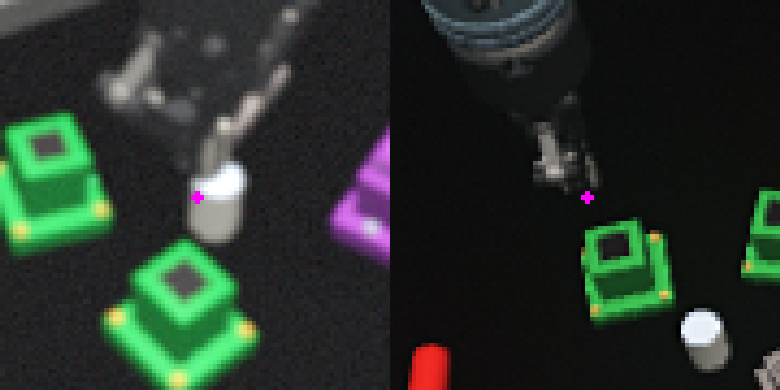

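```bash
python3 -m jog '[[[-40,10,0],[0,0,0],0],[[-75,10,0],[0,0,0],0],[[-75,10,40],[0,0,0],0],[[-75,10,80],[0,0,0],0],[[-75,10,85],[0,0,0],0],[[-75,10,85],[0,0,0],0]]'
python3 - <<'E'
from h import *
P,_=pose(); print(P)
ims=[]
for n in('side','scene'):
    p,W,c=cloud(n); z=W[...,2]
    m=(abs(W[...,0]-P[0])<.05)&(abs(W[...,1]-P[1])<.05)&(z>.01)
    i=np.argsort(z[m])[:12]; print(n,W[m][i].round(3))
    u,v=project(c,P); print('tcp px',u,v); u,v=int(u),int(v)
    pp=p.copy(); cv2.circle(pp,(u,v),1,(255,0,255),-1)
    ims.append(cv2.resize(pp[v-45:v+45,u-45:u+45,::-1],(390,390),interpolation=cv2.INTER_NEAREST))
cv2.imwrite('pics/g4.png',np.hstack(ims))
E
```

```text
time_s: 4.6
eef_pos: [0.4431, -0.4338, 0.0241]
eef_rot: [-0.005, 0.681, 0.732, 0.001]
wrist_force: [0.4, -0.0, 1.2]
opening: 0.003
[ 0.44307067 -0.43375577  0.02405134]
side [[ 0.442 -0.393  0.01 ]
 [ 0.403 -0.39   0.01 ]
 [ 0.403 -0.386  0.01 ]
 [ 0.419 -0.385  0.011]
 [ 0.413 -0.384  0.011]
 [ 0.424 -0.386  0.011]
 [ 0.439 -0.393  0.012]
 [ 0.402 -0.394  0.012]
 [ 0.4   -0.392  0.012]
 [ 0.413 -0.395  0.012]
 [ 0.435 -0.394  0.012]
 [ 0.411 -0.394  0.012]]
tcp px 322.54326173521224 318.8257266054593
scene [[ 0.417 -0.395  0.011]
 [ 0.421 -0.392  0.011]
 [ 0.463 -0.39   0.012]
 [ 0.46  -0.387  0.012]
 [ 0.434 -0.389  0.012]
 [ 0.414 -0.394  0.012]
 [ 0.437 -0.392  0.012]
 [ 0.444 -0.393  0.013]
 [ 0.449 -0.39   0.013]
 [ 0.426 -0.392  0.013]
 [ 0.448 -0.393  0.013]
 [ 0.46  -0.39   0.013]]
tcp px 127.67169043213747 199.0497994561644
```

View pics/g4.png

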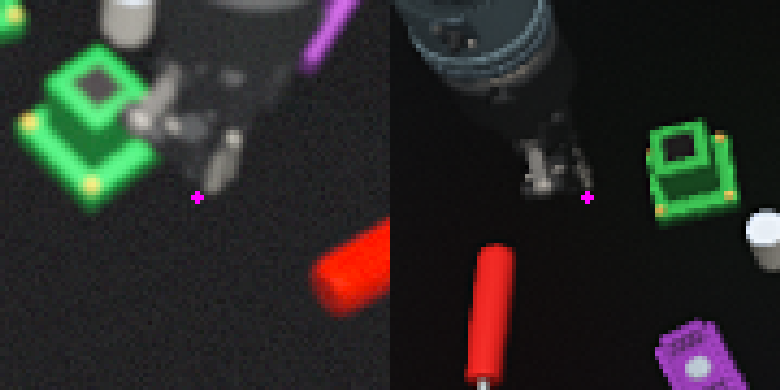

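```bash
python3 - <<'E'
from h import *
P,_=pose(); print(P)
for n in('side','scene','wrist'):
    p,W,c=cloud(n); z=W[...,2]
    m=(abs(W[...,0]-P[0])<.03)&(W[...,1]<-.41)&(W[...,1]>-.47)&(z>.012)
    i=np.argsort(z[m])[:10]; print(n,(W[m][i]*1000).round().astype(int).tolist())
E
```

```text
[ 0.4460325  -0.4374499   0.02957595]
side [[441, -446, 56], [447, -449, 58], [441, -445, 58], [438, -445, 60], [449, -449, 60], [452, -449, 61], [440, -450, 61], [441, -448, 61], [443, -449, 61], [446, -449, 63]]
scene [[452, -430, 57], [442, -429, 58], [453, -432, 60], [457, -432, 61], [460, -443, 63], [457, -440, 63], [442, -428, 64], [450, -428, 65], [454, -430, 66], [460, -433, 67]]
wrist [[443, -429, 60], [447, -428, 61], [442, -428, 61], [442, -428, 61], [445, -428, 61], [446, -428, 61], [451, -428, 61], [451, -428, 61], [443, -428, 61], [448, -428, 61]]
```

```bash
python3 -m jog '[[[0,0,20],[0,0,0],0],[[0,0,38],[0,0,0],0],[[0,0,38],[0,0,0],0],[[0,0,38],[0,0,0],0],[[0,0,38],[0,0,0],0]]'
python3 - <<'E'
from h import *
P,_=pose(); print(P, get_calibration('wrist')['world_from_camera'][:3,3])
for n in('side','scene','wrist'):
    p,W,c=cloud(n); z=W[...,2]
    m=(abs(W[...,0]-P[0])<.03)&(W[...,1]<-.41)&(W[...,1]>-.47)&(z>.008)
    i=np.argsort(z[m])[:10]; print(n,(W[m][i]*1000).round().astype(int).tolist())
E
```

```text
time_s: 5.27
eef_pos: [0.448, -0.44, -0.0044]
eef_rot: [0.004, 0.681, 0.732, -0.001]
wrist_force: [0.4, -0.5, -0.4]
opening: -0.001
[ 0.44802665 -0.43999199 -0.00437016] [ 0.4426054  -0.37206421  0.16347574]
side [[443, -446, 19], [443, -449, 19], [449, -452, 25], [441, -450, 26], [443, -448, 26], [455, -451, 27], [444, -453, 27], [451, -452, 28], [463, -445, 29], [445, -452, 29]]
scene [[449, -430, 22], [455, -430, 25], [454, -433, 25], [461, -444, 28], [453, -432, 28], [459, -441, 29], [440, -431, 31], [461, -434, 31], [462, -437, 34], [460, -433, 36]]
wrist [[454, -429, 24], [442, -430, 25], [444, -430, 25], [441, -430, 25], [445, -429, 25], [451, -429, 25], [451, -429, 25], [443, -430, 25], [443, -430, 25], [449, -429, 25]]
```

```bash
python3 -m jog '[[[0,0,-40],[0,0,0],0.5],[[0,0,-80],[0,0,0],1],[[10,-3,-105],[0,0,0],1],[[45,-8,-105],[0,0,0],1],[[78,-13,-105],[0,0,0],1],[[78,-13,-105],[0,0,0],1],[[78,-13,-105],[0,0,0],1],[[78,-13,-70],[0,0,0],1],[[78,-13,-35],[0,0,0],1],[[78,-13,-10],[0,0,0],1],[[78,-13,3],[0,0,0],1],[[78,-13,3],[0,0,0],1],[[78,-13,3],[0,0,0],1]]'
python3 - <<'E'
from h import *
p,d=camera("wrist"); q,_=camera("side")
cv2.imwrite('pics/g5.png',np.hstack([p[:,:,::-1][::1,60:460],cv2.resize(q[220:340,210:340,::-1],(400,384))]))
E
```

```text
time_s: 6.5
eef_pos: [0.4296, -0.364, -0.0079]
eef_rot: [0.004, 0.681, 0.732, -0.001]
wrist_force: [-0.3, -0.3, -0.4]
opening: 0.997
```

View pics/g5.png

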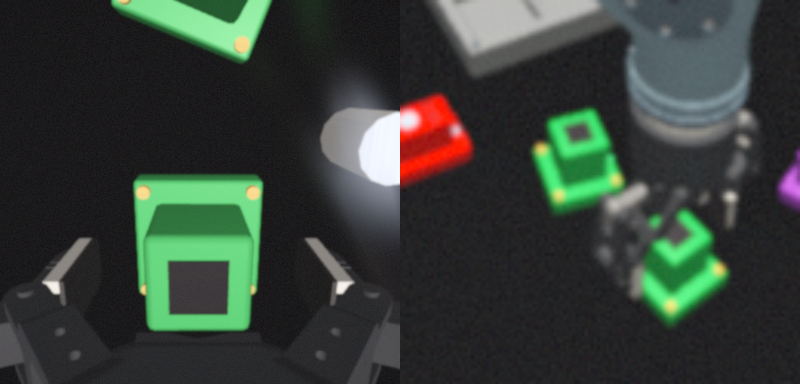

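```bash
python3 -m jog '[[[0,0,0],[0,0,0],0],[[0,0,0],[0,0,0],0],[[0,0,0],[0,0,0],0],[[0,0,0],[0,0,0],0],[[0,0,0],[0,0,0],0],[[0,0,0],[0,0,0],0],[[0,0,0],[0,0,0],0]]'
python3 -m jog '[[[0,0,-20],[0,0,0],0],[[0,0,-50],[0,0,0],0],[[0,0,-90],[0,0,0],0],[[0,0,-90],[0,0,0],0],[[0,0,-90],[0,0,0],0]]'
python3 - <<'E'
from h import *
p,d=camera("wrist"); q,_=camera("side")
print(get_obs()['wrist_force'])
cv2.imwrite('pics/g6.png',np.hstack([p[:,:,::-1][::1,60:460],cv2.resize(q[200:320,210:340,::-1],(400,384))]))
E
```

```text
time_s: 7.18
eef_pos: [0.4311, -0.3657, -0.0052]
eef_rot: [0.006, 0.681, 0.732, -0.001]
wrist_force: [-0.5, 0.4, 7.2]
opening: 0.462
time_s: 7.6
eef_pos: [0.4317, -0.3662, 0.0875]
eef_rot: [0.009, 0.681, 0.732, -0.002]
wrist_force: [-0.4, 1.0, -2.0]
opening: 0.458
[-0.35866125  0.06644299 -2.35474161]
```

View pics/g6.png

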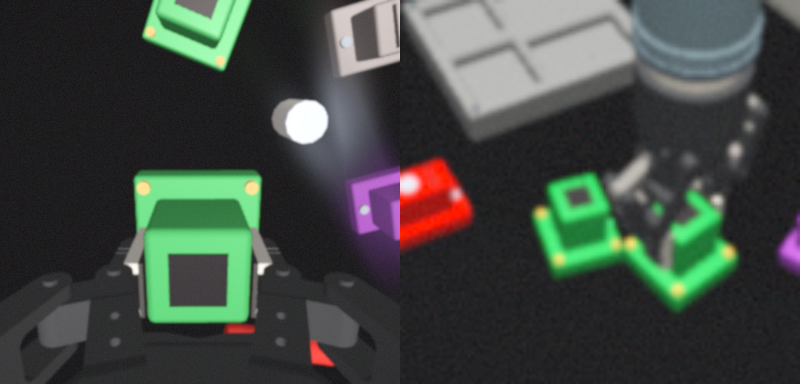

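```bash
cat >> h.py <<'E'
def plan(x,y,z,yaw):
    """target mm, yaw of tool y (deg). prints shift tool mm & rotvec from measured"""
    P,r=pose(); a=np.radians(yaw); ty=np.array([np.cos(a),np.sin(a),0]); tz=np.array([0,0,-1.]); tx=np.cross(ty,tz)
    D=R.from_matrix(np.stack([tx,ty,tz],1)); t=r.inv().apply(np.array([x,y,z])-P*1000); v=(r.inv()*D).as_rotvec()
    print('at',(P*1000).round(1),'yaw',np.degrees(np.arctan2(*r.as_matrix()[[1,0],1])).round(2),'tilt',np.degrees(np.arccos(-r.as_matrix()[2,2])).round(2),'| shift',t.round(1),'rot',v.round(3),np.degrees(np.linalg.norm(v)).round(1))
def held(lo,hi=1,box=.06):
    p,W,c=cloud('wrist'); P,r=pose(); z=W[...,2]; g=p.astype(int); hsv=cv2.cvtColor(p,cv2.COLOR_RGB2HSV)
    m=(z>lo)&(z<hi)&(abs(W[...,0]-P[0])<box)&(abs(W[...,1]-P[1])<box)&(cv2.inRange(hsv,(45,60,60),(75,255,255))>0)
    k,L,st,ce=cv2.connectedComponentsWithStats(m.astype(np.uint8)); m=L==1+np.argmax(st[1:,4])
    q=rect(W,m); d=r.inv().apply(np.array([q[0][0],q[0][1],0])-np.array([P[0],P[1],0])*1000)
    print('held',q,'z',np.median(z[m]).round(4),'P',P.round(4),'tool offset',d.round(1))
E
python3 - <<'E'
from h import *
P,_=pose(); held(P[2]+.050)
plan(458.6,-57,60,-7.4)
E
```

```text
held (array([ 429.7, -361. ]), array([41.4, 40.6]), 3.6, 7877) z 0.1437 P [ 0.4294 -0.3635  0.0832] tool offset [ 2.4  0.5 -0. ]
at [ 429.4 -363.5   83.2] yaw 4.19 tilt 0.58 | shift [303.7  51.3  20.9] rot [0.006 0.008 0.202] 11.6
```

```bash
python3 -m jog '[[[40,6,-15],[0,0,0.03],0],[[80,13,-15],[0,0,0.06],0],[[120,20,-15],[0,0,0.1],0],[[160,27,-15],[0,0,0.13],0],[[200,33,-15],[0.003,0.004,0.16],0],[[240,40,-15],[0.005,0.006,0.2],0],[[275,46,-15],[0.006,0.008,0.202],0],[[304,50.5,-10],[0.006,0.008,0.202],0],[[304,50.5,0],[0.006,0.008,0.202],0],[[304,50.5,20],[0.006,0.008,0.202],0],[[304,50.5,30],[0.006,0.008,0.202],0],[[304,50.5,30],[0.006,0.008,0.202],0]]'
python3 - <<'E'
from h import *
P,_=pose(); held(P[2]+.050)
plan(457.8,-57.1,13,-7.4)
p,d=camera("wrist"); q,_=camera("scene")
cv2.imwrite('pics/g7.png',np.hstack([p[:,:,::-1][::1,60:460],cv2.resize(q[150:250,210:310,::-1],(400,384))]))
E
```

```text
time_s: 8.75
eef_pos: [0.4546, -0.056, 0.0474]
eef_rot: [-0.003, 0.751, 0.66, -0.002]
wrist_force: [0.1, 0.4, -2.0]
opening: 0.459
held (array([455.8, -53.7]), array([40.3, 41.5]), 82.6, 7881) z 0.1072 P [ 0.4557 -0.0566  0.0488] tool offset [ 2.9 -0.3  0. ]
at [455.7 -56.6  48.8] yaw -7.42 tilt 0.3 | shift [-0.3  2.3 35.8] rot [-0.005 -0.001 -0.   ] 0.3
```

View pics/g7.png

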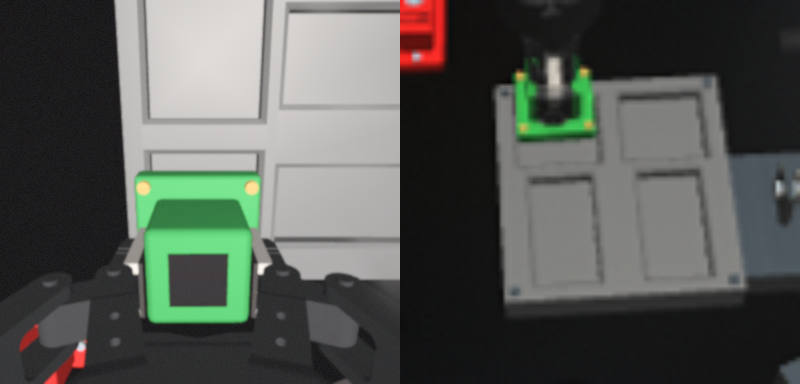

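```bash
python3 -m jog '[[[-0.6,2.6,0],[-0.005,-0.001,0],0],[[-0.6,2.6,10],[-0.005,-0.001,0],0],[[-0.6,2.6,20],[-0.005,-0.001,0],0],[[-0.6,2.6,26],[-0.005,-0.001,0],0],[[-0.6,2.6,30],[-0.005,-0.001,0],0],[[-0.6,2.6,33],[-0.005,-0.001,0],0],[[-0.6,2.6,35],[-0.005,-0.001,0],0],[[-0.6,2.6,35],[-0.005,-0.001,0],0]]'
python3 - <<'E'
from h import *
P,_=pose(); held(P[2]+.050); print(get_obs()['wrist_force'])
plan(457.8,-57.1,13,-7.4)
E
```

```text
time_s: 9.57
eef_pos: [0.4616, -0.0562, 0.0186]
eef_rot: [0.001, 0.752, 0.66, 0.003]
wrist_force: [-7.9, 16.7, 37.4]
opening: 0.46
held (array([462.4, -51.2]), array([39.8, 42. ]), 82.2, 8185) z 0.0797 P [ 0.4616 -0.0561  0.0185] tool offset [5.  0.2 0. ]
[-7.32050726 18.03842428 37.19326653]
at [461.6 -56.1  18.5] yaw -7.44 tilt 0.35 | shift [-1.5 -3.7  5.5] rot [ 0.005 -0.003 -0.001] 0.3
```

```bash
python3 -m jog '[[[0,0,-10],[0,0,0],0],[[0,0,-20],[0,0,0],0],[[0,0,-20],[0,0,0],0],[[0,0,-20],[0,0,0],0],[[0,0,-20],[0,0,0],0],[[0,0,-20],[0,0,0],0]]'
python3 - <<'E'
from h import *
P,_=pose(); held(P[2]+.050); print(get_obs()['wrist_force'])
plan(457.8,-57.1,13,-7.4)
p,W,c=cloud("wrist"); z=W[...,2]; x,y=W[...,0],W[...,1]
f=(z>.012)&(z<.0235)&(x>.42)&(x<.66)&(y>-.11)&(y<.11)
f=cv2.morphologyEx(f.astype(np.uint8),cv2.MORPH_OPEN,np.ones((3,3)))
k,L,st,ce=cv2.connectedComponentsWithStats(f)
for i in range(1,k):
        if st[i,4]>150: print('  pocket',ce[i].round(),rect(W,L==i),np.median(z[L==i]).round(4))
# flange of relay: green lower
hsv=cv2.cvtColor(p,cv2.COLOR_RGB2HSV); g=cv2.inRange(hsv,(45,60,60),(75,255,255))>0
m=g&(z<P[2]+.03)&(y<0); print('flange',rect(W,m),np.median(z[m])); 
pp=W[m]; print(pp[:,0].min(),pp[:,0].max(),pp[:,1].max())
cv2.imwrite('pics/g8.png',p[:,:,::-1])
E
```

```text
time_s: 10.12
eef_pos: [0.4607, -0.0561, 0.0376]
eef_rot: [0.0, 0.752, 0.66, 0.002]
wrist_force: [0.4, 0.2, -2.3]
opening: 0.459
held (array([461.6, -51.2]), array([39.7, 41.7]), 82.3, 8167) z 0.0987 P [ 0.4607 -0.0561  0.0377] tool offset [5.  0.2 0. ]
[-0.64856967 -0.5509707  -2.21808702]
at [460.7 -56.1  37.7] yaw -7.47 tilt 0.28 | shift [-1.4 -2.9 24.7] rot [ 0.004 -0.003 -0.001] 0.3
  pocket [254.  60.] (array([470.6,  28.7]), array([61.5, 64.6]), 82.7, 14803) 0.0188
  pocket [426.  57.] (array([563.3,  18.4]), array([48.3, 96.3]), 82.8, 16561) 0.0188
  pocket [255. 167.] (array([463.2, -28.4]), array([11.2, 64.4]), 82.6, 2016) 0.0188
  pocket [411. 209.] (array([552.7, -66.6]), array([47.1, 95.4]), 82.9, 11870) 0.0189
flange (array([457.5, -87.5]), array([123. ,  76.8]), 82.1, 3840) 0.056872090348923016
0.4117614919201873 0.49644070631298415 -0.02325847660571971
```

View pics/g8.png

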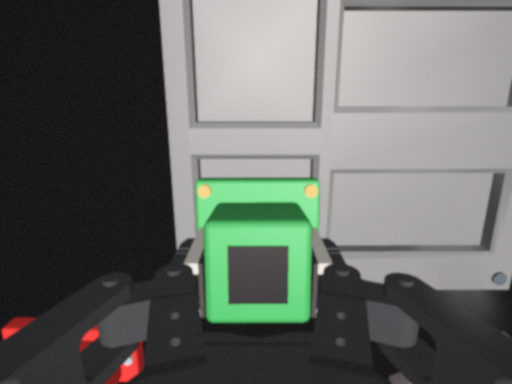

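```bash
cat >> h.py <<'E'
def heldtilt():
    p,W,c=cloud('wrist'); P,r=pose(); z=W[...,2]; hsv=cv2.cvtColor(p,cv2.COLOR_RGB2HSV)
    g=(cv2.inRange(hsv,(45,60,60),(75,255,255))>0)&(abs(W[...,0]-P[0])<.045)&(abs(W[...,1]-P[1])<.06)
    X=r.inv().apply(W[g]-P)*1000
    top=X[X[:,2]<-50]; 
    A=np.c_[top[:,:2],np.ones(len(top))]; s=np.linalg.lstsq(A,top[:,2],rcond=None)[0]; print('top plane slope x,y (rad)',s.round(4))
    fl=X[(X[:,2]>-30)&(X[:,0]>20)]
    A=np.c_[fl[:,:2],np.ones(len(fl))]; s=np.linalg.lstsq(A,fl[:,2],rcond=None)[0]; print('flange',s.round(4),'x max',np.percentile(fl[:,0],99),'y',np.percentile(fl[:,1],[1,99]),'z',np.median(fl[:,2]))
    (c2,sz,a)=cv2.minAreaRect(top[:,:2].astype(np.float32)); print('top',c2,sz,a,np.median(top[:,2]))
E
python3 -c "
from h import *
heldtilt()"
```

```text
top plane slope x,y (rad) [ 1.62400e-01  1.90000e-03 -6.21028e+01]
flange [ 5.44700e-01 -8.00000e-04 -3.26655e+01] x max 29.7064431486219 y [-29.09127054  28.88014646] z -18.790564791601476
top (5.222074508666992, 0.2359161376953125) (42.12370300292969, 39.54254913330078) 89.84139251708984 -61.0006992280751
```

```bash
python3 - <<'E'
from h import *
p,W,c=cloud('wrist'); P,r=pose(); hsv=cv2.cvtColor(p,cv2.COLOR_RGB2HSV)
g=(cv2.inRange(hsv,(45,60,60),(75,255,255))>0)&(abs(W[...,0]-P[0])<.045)&(abs(W[...,1]-P[1])<.06)
X=r.inv().apply(W[g]-P)*1000
for lo,hi in((-15,-12),(-10,-5),(0,5),(5,10),(10,15),(15,18),(18,21),(21,23),(23,25),(25,27),(27,29),(29,31)):
    q=X[(X[:,0]>lo)&(X[:,0]<hi)]; print(lo,hi,len(q),np.percentile(q[:,2],[5,25,50,75,95]).round(1) if len(q) else '')
E
```

```text
-15 -12 358 [-64.1 -63.6 -63.3 -62.9 -62.4]
-10 -5 1226 [-64.3 -63.7 -63.3 -62.8 -62. ]
0 5 652 [-63.1 -62.4 -61.9 -61.4 -60.6]
5 10 791 [-62.3 -61.7 -61.1 -60.4 -20.2]
10 15 954 [-61.8 -61.  -60.3 -21.2 -19.7]
15 18 1034 [-61.2 -60.5 -60.  -58.9 -19.3]
18 21 1603 [-60.6 -59.9 -58.8 -19.8 -18.7]
21 23 1741 [-60.2 -59.  -39.5 -27.  -18.7]
23 25 1826 [-59.2 -57.6 -52.8 -44.  -18.4]
25 27 416 [-19.7 -19.1 -18.7 -18.2 -17.6]
27 29 552 [-19.4 -18.8 -18.2 -17.7 -16.9]
29 31 391 [-18.5 -17.6 -16.7 -15.2 -12.2]
```

```bash
python3 -m jog '[[[3.3,-1.3,0],[0.003,0.05,0],0],[[3.3,-1.3,0],[0.004,0.107,0],0],[[3.3,-1.3,0],[0.004,0.107,0],0],[[3.3,-1.3,0],[0.004,0.107,0],0],[[3.3,-1.3,0],[0.004,0.107,0],0],[[3.3,-1.3,0],[0.004,0.107,0],0]]'
cat > lev.py <<'E'
from h import *
p,W,c=cloud('wrist'); P,r=pose(); hsv=cv2.cvtColor(p,cv2.COLOR_RGB2HSV)
g=(cv2.inRange(hsv,(45,60,60),(75,255,255))>0)&(abs(W[...,0]-P[0])<.07)&(abs(W[...,1]-P[1])<.07)
X=W[g]*1000; zt=np.percentile(X[:,2],90)
# top rim pixels: normals by local window -> fit plane robustly
t=X[X[:,2]>zt-8]
for _ in range(6):
    A=np.c_[t[:,:2]-P[:2]*1000,np.ones(len(t))]; s=np.linalg.lstsq(A,t[:,2],rcond=None)[0]; e=t[:,2]-A@s; t=t[abs(e)<max(1.2,1.5*e.std())]
print('P',(P*1000).round(1),'world slopes dz/dx,dz/dy',s[:2].round(3)); (c2,sz,a)=cv2.minAreaRect(t[:,:2].astype(np.float32)); c2=np.array(c2)
zc=s[:2]@(c2-P[:2]*1000)+s[2]; n=np.array([-s[0],-s[1],1]); n/=np.linalg.norm(n); b=np.array([*c2,zc])-54*n
print('top c',c2.round(1),zc.round(1),np.round(sz,1),round(a,1),'bottom centre',b.round(1), get_obs()['wrist_force'].round(1))
E
python3 lev.py
```

```text
time_s: 10.82
eef_pos: [0.4601, -0.0525, 0.038]
eef_rot: [-0.036, 0.75, 0.659, 0.041]
wrist_force: [-0.1, 0.6, -2.7]
opening: 0.457
P [460.2 -52.4  38. ] world slopes dz/dx,dz/dy [-0.004 -0.021]
top c [460.3 -53.4] 99.8 [39.4 39.7] 82.7 bottom centre [460.1 -54.6  45.8] [-0.1  0.9 -1.8]
```

```bash
python3 -m jog '[[[0,0,5],[0,0.015,0],0],[[1.2,0,10],[0,0.015,0],0],[[1.9,0,16],[0,0.015,0],0],[[2.4,0,20],[0,0.015,0],0],[[2.4,0,22],[0,0.015,0],0],[[2.6,0,24],[0,0.015,0],0],[[2.6,0,24],[0,0.015,0],0],[[2.6,0,24],[0,0.015,0],0]]'
python3 lev.py
```

```text
time_s: 11.53
eef_pos: [0.4613, -0.0487, 0.014]
eef_rot: [-0.039, 0.75, 0.659, 0.046]
wrist_force: [0.7, -7.0, -3.7]
opening: 0.459
P [461.3 -48.7  14. ] world slopes dz/dx,dz/dy [-0.003 -0.011]
top c [461.4 -50.5] 75.8 [39.2 39.6] 82.3 bottom centre [461.2 -51.1  21.8] [ 0.7 -6.  -4.2]
```

```bash
python3 -m jog '[[[0,0,-2],[0,0,0],0],[[-2,0,-2],[0,0,0],0],[[-4,-0.8,-2],[0,0,0],0],[[-4,-0.8,-1],[0,0,0],0],[[-4,-0.8,1],[0,0,0],0],[[-4,-0.8,2.5],[0,0,0],0],[[-4,-0.8,2.5],[0,0,0],0],[[-4,-0.8,2.5],[0,0,0],0]]'
python3 lev.py
```

```text
time_s: 12.25
eef_pos: [0.4599, -0.0522, 0.0109]
eef_rot: [-0.039, 0.75, 0.659, 0.046]
wrist_force: [0.1, -0.2, -0.3]
opening: 0.461
P [460.  -52.2  10.9] world slopes dz/dx,dz/dy [-0.001 -0.009]
top c [459.9 -53.9] 72.8 [39.3 39.7] 82.5 bottom centre [459.9 -54.3  18.8] [ 0.1  0.1 -1.2]
```

```bash
python3 -m jog '[[[0,0,0.5],[0,0,0],0.6],[[0,0,0.5],[0,0,0],0.7],[[0,0,0.5],[0,0,0],0.8],[[0,0,0.5],[0,0,0],0.8],[[0,0,-20],[0,0,0],0.8],[[0,0,-50],[0,0,0],0.9],[[0,0,-90],[0,-0.06,0],1],[[0,0,-120],[0,-0.12,0],1],[[0,0,-120],[0,-0.12,0],1],[[0,0,-120],[0,-0.12,0],1],[[0,0,-120],[0,-0.12,0],1]]'
python3 - <<'E'
from h import *
p,W,c=mods('wrist',lo=.036,save='pics/w2.png')
plan(430,-200,150,-7.4)
mods('scene',lo=.036,minpx=40,zt=.058)
E
```

```text
time_s: 13.22
eef_pos: [0.4575, -0.0661, 0.1295]
eef_rot: [-0.0, 0.751, 0.66, 0.001]
wrist_force: [-0.2, -0.0, 0.0]
opening: 1.0
wrist [258. 174.] zmax 0.0739 [107. 204. 127.] (array([459., -58.]), array([47.4, 51. ]), 82.5, 3336)
wrist [132. 272.] zmax 0.197 [43. 39. 39.] (array([ 365.2, -115.3]), array([158.9,  66.2]), 32.5, 2734)
wrist [377. 270.] zmax 0.1973 [35. 34. 35.] (array([501.8, -70.1]), array([22.8, 14.8]), 46.4, 2356)
at [457.  -66.1 128.8] yaw -7.42 tilt 0.15 | shift [-136.2   -9.5  -21.5] rot [-0.001 -0.002 -0.   ] 0.1
scene [44. 33.] zmax 0.056 [66. 66. 63.] (array([-408.5, -742.1]), array([31.8, 56.3]), 43.2, 72)
scene [446. 130.] zmax 0.0564 [100.5  96.   88. ] (array([373.2, 642.6]), array([317.3, 138.9]), 37.5, 456)
scene [355. 171.] zmax 0.0442 [243. 244. 246.] (array([468.7, 286.1]), array([373.5, 140.5]), 5.0, 4019)
scene [213. 150.] zmax 0.0481 [223.  38.  35.] (array([ 318.3, -147.1]), array([27. , 70.7]), 81.6, 169)
scene [187. 181.] zmax 0.055 [ 38.5 115.5  49. ] (array([ 425.3, -244.2]), array([41.3, 41.6]), 70.9, 172)
scene [ 51. 225.] zmax 0.0554 [67. 6
[... 1014 characters left out ...]
max 0.0464 [79. 88. 95.] (array([726. ,  91.6]), array([59.8, 63.3]), 15.5, 403)
scene [252. 261.] zmax 0.0416 [187. 198. 211.] (array([719.7, -92.3]), array([64.3, 59.7]), 79.8, 337)
scene [369. 289.] zmax 0.0559 [231. 237. 232.] (array([861. , 196.2]), array([72.5, 50.8]), 0.7, 443)
scene [ 58. 323.] zmax 0.0562 [55. 51. 50.] (array([ 796.8, -621. ]), array([111.8, 233.5]), 36.7, 362)
scene [ 45. 302.] zmax 0.0565 [56. 52. 51.] (array([ 728.7, -644.9]), array([ 70.5, 151.7]), 55.5, 319)
scene [ 10. 301.] zmax 0.0551 [54. 51. 50.] (array([ 715.6, -737. ]), array([ 67.5, 132.3]), 50.2, 248)
scene [218. 368.] zmax 0.0564 [77. 78. 76.] (array([ 970.8, -220.4]), array([  1. , 296.2]), 0.0, 142)
```

View pics/w2.png

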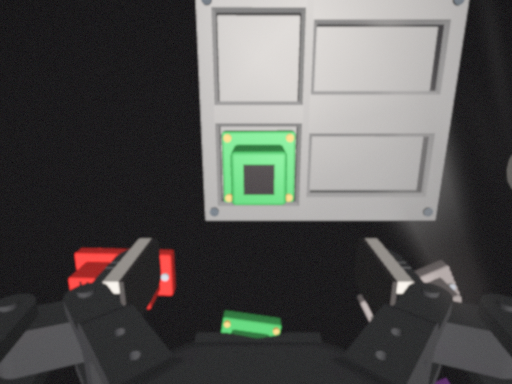

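```bash
python3 - <<'E'
from h import *
plan(489,-250,140,-70.3); print(get_obs()['q'])
E
```

```text
at [456.7 -66.2 128.5] yaw -7.44 tilt 0.17 | shift [-178.1   55.8  -12.1] rot [-0.003 -0.002  1.097] 62.9
[-0.40363714  0.01431482  1.95686717  0.00226537  1.17253957 -0.27474919]
```

```bash
python3 -m jog '[[[-20,6,-10],[0,0,0.11],1],[[-40,12,-12],[0,0,0.22],1],[[-60,18,-12],[0,0,0.33],1],[[-80,24,-12],[0,0,0.44],1],[[-100,31,-12],[0,0,0.55],1],[[-120,38,-12],[0,0,0.66],1],[[-140,44,-12],[0,0,0.77],1],[[-160,50,-12],[0,0,0.88],1],[[-178,56,-12],[0,0,0.99],1],[[-178,56,-12],[0,0,1.097],1],[[-178,56,-12],[0,0,1.097],1],[[-178,56,-12],[0,0,1.097],1],[[-178,56,-12],[0,0,1.097],1]]'
python3 - <<'E'
from h import *
p,W,c=mods('wrist',lo=.030,save='pics/w3.png',minpx=300)
plan(593,-214,120,-70.3)
E
```

```text
time_s: 14.4
eef_pos: [0.4885, -0.2492, 0.1387]
eef_rot: [-0.002, 0.985, 0.173, -0.001]
wrist_force: [0.2, 0.2, -0.2]
opening: 0.998
wrist [ 53. 104.] zmax 0.0689 [180. 189. 174.] (array([504.1, -60.3]), array([ 95.5, 181.6]), 83.0, 11419)
wrist [259.  43.] zmax 0.0484 [228. 220. 217.] (array([ 587.9, -214.3]), array([59.8, 30.1]), 19.8, 3540)
wrist [439.  95.] zmax 0.0482 [196. 113. 216.] (array([ 600.3, -360. ]), array([70.1, 31. ]), 19.6, 4518)
wrist [328. 191.] zmax 0.0415 [255. 255. 255.] (array([ 499.2, -309.7]), array([27.5, 26.8]), 65.9, 871)
wrist [227. 245.] zmax 0.0558 [ 88. 183. 107.] (array([ 425.2, -243.8]), array([40.4, 40.3]), 73.6, 2484)
wrist [144. 264.] zmax 0.1982 [38. 37. 37.] (array([ 475.8, -207.3]), array([22.8, 14.4]), 57.3, 1475)
wrist [371. 265.] zmax 0.1985 [43. 42. 42.] (array([ 505.9, -290.4]), array([15.2, 22.7]), 73.3, 1522)
at [ 488.7 -249.2  139.1] yaw -70.13 tilt 0.27 | shift [110.1   2.4  19. ] rot [-0.005  0.001  0.003] 0.3
```

View pics/w3.png

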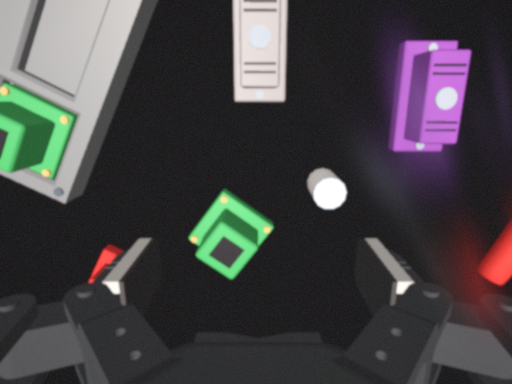

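```bash
python3 -m jog '[[[40,0.5,20],[0,0,0],1],[[80,0.9,40],[-0.005,0.001,0.002],1],[[110,0.9,60],[-0.005,0.001,0.002],1],[[110,0.9,80],[-0.005,0.001,0.002],1],[[110,0.9,110],[-0.005,0.001,0.002],1],[[110,0.9,130],[-0.005,0.001,0.002],1],[[110,0.9,140],[-0.005,0.001,0.002],1],[[110,0.9,140],[-0.005,0.001,0.002],1],[[110,0.9,140],[-0.005,0.001,0.002],0.8],[[110,0.9,140],[-0.005,0.001,0.002],0.5],[[110,0.9,140],[-0.005,0.001,0.002],0.2],[[110,0.9,140],[-0.005,0.001,0.002],0],[[110,0.9,140],[-0.005,0.001,0.002],0],[[110,0.9,140],[-0.005,0.001,0.002],0],[[110,0.9,140],[-0.005,0.001,0.002],0],[[110,0.9,140],[-0.005,0.001,0.002],0]]'
python3 - <<'E'
from h import *
print(get_obs()['wrist_force']); plan(592.3,-212.7,100,-70.3)
p,W,c=cloud('wrist'); cv2.imwrite('pics/w4.png',p[:,:,::-1])
E
```

```text
time_s: 15.78
eef_pos: [0.5933, -0.2128, 0.0007]
eef_rot: [0.001, 0.985, 0.172, 0.001]
wrist_force: [-0.7, 0.4, 6.3]
opening: 0.339
[-0.74148703  0.35372839  6.25025789]
at [ 593.3 -212.8    0.7] yaw -70.24 tilt 0.18 | shift [ -0.7  -0.2 -99.3] rot [ 0.003 -0.002  0.001] 0.2
```

View pics/w4.png

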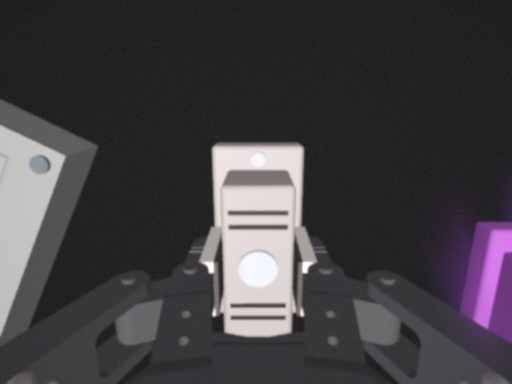

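```bash
python3 -m jog '[[[0,0,-30],[0,0,0],0],[[0,0,-65],[0,0,0],0],[[2,-20,-95],[0.003,-0.002,0.1],0],[[4,-55,-95],[0.003,-0.002,0.2],0],[[6,-90,-95],[0.003,-0.002,0.3],0],[[9,-125,-95],[0.003,-0.002,0.4],0],[[11,-151,-95],[0.003,-0.002,0.474],0],[[11,-151,-85],[0.003,-0.002,0.474],0],[[11,-151,-70],[0.003,-0.002,0.474],0],[[11,-151,-60],[0.003,-0.002,0.474],0],[[11,-151,-60],[0.003,-0.002,0.474],0],[[11,-151,-60],[0.003,-0.002,0.474],0],[[11,-151,-60],[0.003,-0.002,0.474],0]]'
cat > lev2.py <<'E'
from h import *
import sys
H=float(sys.argv[1]); kind=sys.argv[2]   # height mm, g or h
p,W,c=cloud('wrist'); P,r=pose(); hsv=cv2.cvtColor(p,cv2.COLOR_RGB2HSV); Pm=P*1000
Z=W[...,2]*1000
m=(abs(W[...,0]*1000-Pm[0])<60)&(abs(W[...,1]*1000-Pm[1])<60)&(Z>Pm[2]+H-22)&(Z<Pm[2]+H+22)
m&=(cv2.inRange(hsv,(45,60,60),(75,255,255))>0) if kind=='g' else (hsv[...,2]>110)
X=W[m]*1000
# keep horizontal-ish surface: highest layer by histogram
h,e=np.histogram(X[:,2],bins=np.arange(Pm[2]-20,Pm[2]+90,2)); zt=e[np.argmax(h)]+1
t=X[abs(X[:,2]-zt)<6]
for _ in range(8):
    A=np.c_[t[:,:2]-Pm[:2],np.ones(len(t))]; s=np.linalg.lstsq(A,t[:,2],rcond=None)[0]; e=t[:,2]-A@s; t=t[abs(e)<max(1.2,2*e.std())]
(c2,sz,a)=cv2.minAreaRect(t[:,:2].astype(np.float32)); c2=np.array(c2)
zc=s[:2]@(c2-Pm[:2])+s[2]; n=np.array([-s[0],-s[1],1]); n/=np.linalg.norm(n); b=np.array([*c2,zc])-H*n
print('P',Pm.round(1),'slopes world',s[:2].round(3),'tool(x,y)',(s[0]*r.as_matrix()[0,:2]+s[1]*r.as_matrix()[1,:2]).round(3))
print('top c',c2.round(1),zc.round(1),np.round(sz,1),round(a,1),'bottom centre',b.round(1), get_obs()['wrist_force'].round(1))
f=(Z>12)&(Z<23.5)&(abs(W[...,0]-.515)<.14)&(abs(W[...,1]+.02)<.12)
f=cv2.morphologyEx(f.astype(np.uint8),cv2.MORPH_OPEN,np.ones((3,3)))
k,L,st,ce=cv2.connectedComponentsWithStats(f)
for i in range(1,k):
    if st[i,4]>500: print('  pocket',ce[i].round(),rect(W,L==i),np.median(Z[L==i]).round(1))
cv2.imwrite('pics/lev.png',p[:,:,::-1])
plan(Pm[0],Pm[1],Pm[2],float(sys.argv[3]))
E
python3 lev2.py 46 h -97.4
```

```text
time_s: 16.92
eef_pos: [0.5527, -0.0675, 0.0605]
eef_rot: [-0.0, 0.998, -0.065, 0.0]
wrist_force: [0.1, -0.2, -1.3]
opening: 0.336
P [553.  -67.6  60.9] slopes world [-0.     0.003] tool(x,y) [-0.001 -0.003]
top c [554.6 -65.7] 106.6 [52.4 72.2] 64.4 bottom centre [554.6 -65.6  60.6] [ 0.1 -0.1 -1.4]
  pocket [126. 201.] (array([561.4,  19.9]), array([46.5, 96.5]), 82.7, 9654) 18.7
  pocket [254. 138.] (array([595.4, -71. ]), array([48.3,  5.5]), 82.4, 682) 18.8
at [553.  -67.6  60.9] yaw -97.43 tilt 0.08 | shift [0. 0. 0.] rot [-0.001 -0.001 -0.001] 0.1
```

View pics/lev.png

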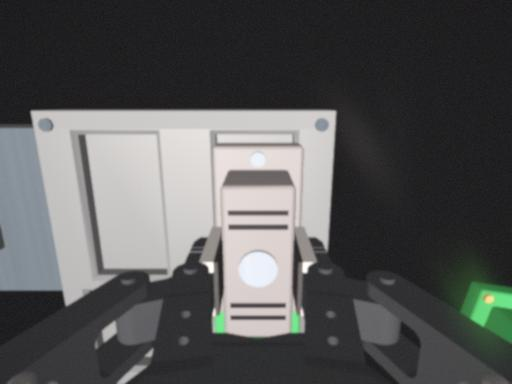

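```bash
python3 - <<'E'
from h import *
p,W,c=cloud('wrist'); P,r=pose()
X=r.inv().apply((W-P).reshape(-1,3)).reshape(W.shape)*1000
Z=-X[...,2]
t=(abs(Z-46)<3)&(abs(X[...,1])<9)
v=X[t]; print('P',P,'len',np.percentile(v[:,0],[.5,99.5]), len(v))
t=(abs(Z-46)<3)&(X[...,0]>15)&(X[...,0]<45); print('wid',np.percentile(X[t][:,1],[1,99]))
f=(abs(Z-14)<3)&(X[...,0]>30)&(X[...,0]<60)&(abs(X[...,1])<35); print('flange y',np.percentile(X[f][:,1],[1,99]),'x',np.percentile(X[f][:,0],[1,99]))
E
```

```text
P [ 0.55306199 -0.06758437  0.06098282] len [-33.70069248  34.76555701] 6566
wid [-14.46223997  14.63679152]
flange y [-21.33910325  21.45176402] x [30.37847702 45.68686514]
```

```bash
python3 -m jog '[[[-2,-1.8,10],[0,0,0],0],[[-2,-1.8,20],[0,0,0],0],[[-2,-1.8,28],[0,0,0],0],[[-2,-1.8,32],[0,0,0],0],[[-2,-1.8,35],[0,0,0],0],[[-2,-1.8,37],[0,0,0],0],[[-2,-1.8,37],[0,0,0],0],[[-2,-1.8,37],[0,0,0],0]]'
python3 lev2.py 46 h -97.4
```

```text
time_s: 17.68
eef_pos: [0.5515, -0.0656, 0.024]
eef_rot: [-0.0, 0.998, -0.065, 0.001]
wrist_force: [-0.0, 0.5, -1.7]
opening: 0.334
P [551.7 -65.6  24.3] slopes world [-0.     0.003] tool(x,y) [-0.    -0.003]
top c [553.4 -64. ] 70.1 [52.9 71.8] 63.8 bottom centre [553.4 -63.9  24.1] [ 1.  -0.6 -2. ]
  pocket [100. 208.] (array([561.7,  20.2]), array([46.4, 95.4]), 82.5, 11962) 18.7
at [551.7 -65.6  24.3] yaw -97.43 tilt 0.12 | shift [0. 0. 0.] rot [-0.001 -0.002 -0.001] 0.1
```

```bash
python3 -m jog '[[[0,0,3],[0,0,0],0],[[0,0,5],[0,0,0],0],[[0,0,6],[0,0,0],0],[[0,0,6],[0,0,0],0]]'
python3 lev2.py 46 h -97.4
```

```text
time_s: 18.07
eef_pos: [0.5519, -0.0656, 0.0187]
eef_rot: [-0.0, 0.998, -0.065, 0.001]
wrist_force: [-0.8, -0.1, 2.7]
opening: 0.339
P [551.9 -65.6  18.7] slopes world [0.    0.001] tool(x,y) [-0.    -0.001]
top c [553.6 -64. ] 64.8 [52.7 72. ] 63.8 bottom centre [553.6 -63.9  18.8] [-2.1  0.1  3.4]
  pocket [ 95. 210.] (array([562.5,  20. ]), array([46.6, 94.1]), 83.0, 12301) 18.8
at [551.9 -65.6  18.7] yaw -97.42 tilt 0.13 | shift [0. 0. 0.] rot [-0.001 -0.002 -0.   ] 0.1
```

```bash
python3 -m jog '[[[0,0,0],[0,0,0],0.45],[[0,0,0],[0,0,0],0.6],[[0,0,0],[0,0,0],0.65],[[0,0,0],[0,0,0],0.65],[[0,0,-15],[0,0,0],0.65],[[0,0,-45],[0,0,0],0.7],[[0,0,-85],[0,0,0],1],[[0,0,-110],[0,0,0],1],[[0,0,-110],[0,0,0],1],[[0,0,-110],[0,0,0],1]]'
python3 - <<'E'
from h import *
p,W,c=mods('wrist',lo=.036,save='pics/w5.png',minpx=300)
plan(425.2,-243.8,120,-106.4)
mods('scene',lo=.036,minpx=40,zt=.058)
E
```

```text
time_s: 18.95
eef_pos: [0.5531, -0.0662, 0.1308]
eef_rot: [0.0, 0.998, -0.065, 0.003]
wrist_force: [-0.6, -0.6, -1.1]
opening: 1.008
wrist [22. 12.] zmax 0.0463 [128. 137. 144.] (array([703.3,  85. ]), array([15.6, 47.8]), 14.6, 1204)
wrist [257. 189.] zmax 0.0661 [220. 210. 208.] (array([552. , -65.6]), array([30.1, 70. ]), 82.4, 3720)
wrist [ 30. 203.] zmax 0.0767 [109. 110. 109.] (array([565.8, 118.1]), array([49.9, 39.2]), 82.9, 2957)
wrist [139. 270.] zmax 0.1977 [41. 39. 40.] (array([560.7, -22.6]), array([22.7, 14.6]), 29.9, 2282)
wrist [376. 270.] zmax 0.1976 [47. 45. 46.] (array([ 549.4, -110.3]), array([14.5, 22.7]), 45.2, 2265)
wrist [258. 296.] zmax 0.0736 [ 78.  160.5  94. ] (array([459.4, -57.6]), array([45.4, 43.6]), 82.8, 3120)
wrist [474. 287.] zmax 0.0552 [ 75. 141.  79.] (array([ 434.1, -245.8]), array([40.6, 22.9]), 73.9, 1270)
at [551.8 -65.7 128.9] yaw -97.42 tilt 0.18 | shift [-102.5  193.     8.5] rot [-0.001 -0.003  0.157] 9.0
scene [44. 33.] zmax 0.0562 [66. 66. 63.] (array([-409. , -742.1]), array([35.1, 55.4]), 40.9, 64)
scene [260.  82.] zmax 0.0547 [51. 
[... 1426 characters left out ...]
max 0.0464 [79. 88. 95.] (array([725.9,  91.1]), array([60.6, 63.6]), 16.8, 399)
scene [252. 261.] zmax 0.0416 [187. 198. 211.] (array([720.3, -92.5]), array([64.5, 61. ]), 77.5, 337)
scene [369. 289.] zmax 0.056 [231. 238. 232.] (array([861. , 196.6]), array([51.6, 71.9]), 89.7, 436)
scene [ 58. 323.] zmax 0.0557 [55. 51. 50.] (array([ 796.8, -621.4]), array([112.6, 233.9]), 36.7, 363)
scene [ 46. 302.] zmax 0.0564 [56. 52. 51.] (array([ 729.4, -644.7]), array([ 70.9, 152.2]), 55.8, 314)
scene [ 10. 302.] zmax 0.0545 [54. 51. 50.] (array([ 739.5, -714.6]), array([ 89.2, 110.8]), 89.1, 248)
scene [227. 366.] zmax 0.0559 [78. 79. 77.] (array([ 970.7, -201.3]), array([  1. , 258.2]), 0.1, 125)
```

View pics/w5.png

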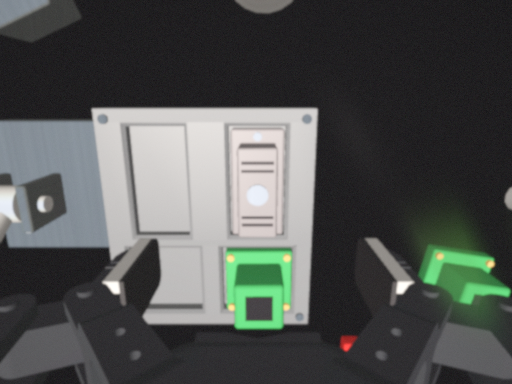

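```bash
python3 -m jog '[[[-18,34,0],[0,0,0.05],1],[[-37,70,0],[0,0,0.1],1],[[-55,105,0],[0,0,0.157],1],[[-74,140,0],[0,-0.003,0.157],1],[[-92,173,10],[0,-0.003,0.157],1],[[-102.5,193,20],[0,-0.003,0.157],1],[[-102.5,193,20],[0,-0.003,0.157],1],[[-102.5,193,20],[0,-0.003,0.157],1],[[-102.5,193,20],[0,-0.003,0.157],1],[[-102.5,193,20],[0,-0.003,0.157],1]]'
python3 - <<'E'
from h import *
p,W,c=mods('wrist',lo=.036,save='pics/w6.png',minpx=300,zt=.06)
plan(425.2,-243.8,-1,-106.4)
E
```

```text
time_s: 19.88
eef_pos: [0.4247, -0.2426, 0.1072]
eef_rot: [-0.001, 0.99, -0.142, -0.001]
wrist_force: [-0.2, 0.4, 0.2]
opening: 1.0
wrist [322.  62.] zmax 0.0417 [255. 255. 255.] (array([ 499.1, -309.6]), array([27. , 27.2]), 77.8, 1398)
wrist [259. 192.] zmax 0.0559 [129. 237. 152.] (array([ 425. , -244.1]), array([39.8, 39.7]), 73.2, 3195)
wrist [ 25. 212.] zmax 0.0577 [ 51. 116.  65.] (array([462.2, -72.1]), array([44.3, 19.6]), 18.0, 1381)
wrist [180. 321.] zmax 0.0478 [255.  97.  91.] (array([ 332.5, -149.6]), array([29.9, 40.3]), 81.8, 1647)
at [ 424.9 -242.6  107.4] yaw -106.33 tilt 0.16 | shift [  0.9   1.2 108.4] rot [-0.001  0.003  0.001] 0.2
```

View pics/w6.png

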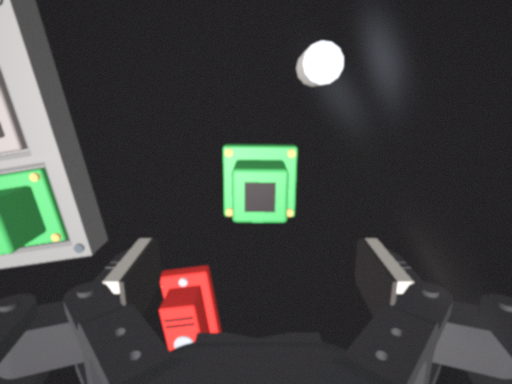

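```bash
python3 -m jog '[[[0.9,1.5,35],[0,0.003,0],1],[[0.9,1.5,65],[0,0.003,0],1],[[0.9,1.5,90],[0,0.003,0],1],[[0.9,1.5,106],[0,0.003,0],1],[[0.9,1.5,107],[0,0.003,0],1],[[0.9,1.5,107],[0,0.003,0],1],[[0.9,1.5,107],[0,0.003,0],0.6],[[0.9,1.5,107],[0,0.003,0],0.4],[[0.9,1.5,107],[0,0.003,0],0],[[0.9,1.5,107],[0,0.003,0],0],[[0.9,1.5,107],[0,0.003,0],0],[[0.9,1.5,107],[0,0.003,0],0]]'
python3 lev2.py 54 g -106.6
python3 -m jog '[[[0,0,-20],[0,0,0],0],[[0,0,-50],[0,0,0],0],[[0,0,-85],[0,0,0],0],[[0,0,-85],[0,0,0],0],[[0,0,-85],[0,0,0],0],[[0,0,-85],[0,0,0],0]]'
python3 lev2.py 54 g -97.4;python3 -c "
from h import *
plan(470,29,100,-97.4)"
```

```text
time_s: 20.93
eef_pos: [0.4261, -0.2449, 0.0018]
eef_rot: [0.0, 0.99, -0.142, 0.001]
wrist_force: [0.2, 1.0, 5.5]
opening: 0.461
P [ 426.1 -244.9    1.8] slopes world [-0.004  0.   ] tool(x,y) [-0.004  0.001]
top c [ 425.1 -244.8] 54.6 [39.8 39.6] 73.8 bottom centre [ 424.9 -244.8    0.6] [0.2 0.7 5.8]
at [ 426.1 -244.9    1.8] yaw -106.33 tilt 0.16 | shift [0. 0. 0.] rot [ 0.    -0.003  0.005] 0.3
time_s: 21.48
eef_pos: [0.4255, -0.2446, 0.0865]
eef_rot: [0.0, 0.99, -0.142, 0.001]
wrist_force: [0.3, 0.3, -2.2]
opening: 0.46
P [ 425.  -244.1   85.7] slopes world [-0.002  0.001] tool(x,y) [-0.002  0.   ]
top c [ 424.4 -244.4] 139.3 [39.7 39.5] 73.4 bottom centre [ 424.3 -244.4   85.3] [-0.6 -1.2 -2.8]
  pocket [ 41. 129.] (array([ 503. , -107.5]), array([  3.1, 191.1]), 82.6, 2582) 17.9
at [ 425.  -244.1   85.7] yaw -106.34 tilt 0.08 | shift [0. 0. 0.] rot [-0.001 -0.001 -0.156] 8.9
at [ 425.  -244.1   85.7] yaw -106.34 tilt 0.08 | shift [ -33.7 -274.7  -14.1] rot [-0.001 -0.001 -0.156] 8.9
```

```bash
python3 -m jog '[[[-2,-15,-20],[0,0,-0.02],0],[[-6,-50,-30],[0,0,-0.05],0],[[-11,-90,-30],[0,0,-0.08],0],[[-15,-125,-30],[0,0,-0.12],0],[[-20,-165,-30],[0,0,-0.156],0],[[-25,-200,-30],[0,0,-0.156],0],[[-29,-240,-30],[0,0,-0.156],0],[[-33.7,-270,-20],[0,0,-0.156],0],[[-33.7,-274.7,0],[0,0,-0.156],0],[[-33.7,-274.7,20],[0,0,-0.156],0],[[-33.7,-274.7,30],[0,0,-0.156],0],[[-33.7,-274.7,30],[0,0,-0.156],0],[[-33.7,-274.7,30],[0,0,-0.156],0],[[-33.7,-274.7,30],[0,0,-0.156],0]]'
python3 lev2.py 54 g -97.4
```

```text
time_s: 22.7
eef_pos: [0.4704, 0.0284, 0.0563]
eef_rot: [-0.0, 0.998, -0.065, 0.001]
wrist_force: [-0.0, 0.7, -1.2]
opening: 0.453
P [470.8  28.3  56.7] slopes world [-0.002 -0.001] tool(x,y) [-0.002  0.001]
top c [469.2  28.5] 109.1 [39.6 39.3] 82.6 bottom centre [469.1  28.5  55.1] [ 0.3 -0.7 -0.8]
  pocket [255.  67.] (array([552.6,  19.3]), array([48.4, 77. ]), 82.6, 11285) 18.8
  pocket [256. 166.] (array([495.4,  26.7]), array([64.4, 11.7]), 82.6, 1752) 18.7
at [470.8  28.3  56.7] yaw -97.46 tilt 0.15 | shift [0. 0. 0.] rot [-0.001 -0.002 -0.001] 0.2
```

View pics/lev.png

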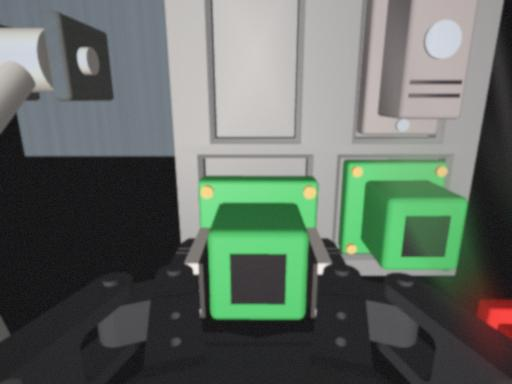

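```bash
python3 -m jog '[[[0.2,-1.5,10],[0,-0.002,0],0],[[0.2,-1.5,18],[0,-0.002,0],0],[[0.2,-1.5,23],[0,-0.002,0],0],[[0.2,-1.5,27],[0,-0.002,0],0],[[0.2,-1.5,30],[0,-0.002,0],0],[[0.2,-1.5,32],[0,-0.002,0],0],[[0.2,-1.5,32],[0,-0.002,0],0],[[0.2,-1.5,32],[0,-0.002,0],0]]'
python3 lev2.py 54 g -97.4
```

```text
time_s: 23.42
eef_pos: [0.4713, 0.0298, 0.0247]
eef_rot: [-0.0, 0.998, -0.065, 0.0]
wrist_force: [-0.4, -0.3, -2.0]
opening: 0.458
P [471.4  29.8  24.9] slopes world [-0.005  0.   ] tool(x,y) [-0.005  0.   ]
top c [470.3  29.8] 77.5 [39.6 39.6] 82.6 bottom centre [470.   29.8  23.5] [ 0.5 -0.7 -1.4]
  pocket [257.  71.] (array([548.8,  19.8]), array([48.5, 69.5]), 82.6, 14170) 18.8
  pocket [259. 172.] (array([498.6,  26.3]), array([64.4,  5.5]), 82.3, 670) 18.8
at [471.4  29.8  24.9] yaw -97.45 tilt 0.06 | shift [0. 0. 0.] rot [-0.001 -0.001 -0.001] 0.1
```

Clean entry; lower to the floor and release.

```bash
python3 -m jog '[[[0,0,2.5],[0,0,0],0],[[0,0,4.5],[0,0,0],0],[[0,0,5.5],[0,0,0],0],[[0,0,5.5],[0,0,0],0]]'
python3 lev2.py 54 g -97.4
python3 -m jog '[[[0,0,0],[0,0,0],0.55],[[0,0,0],[0,0,0],0.7],[[0,0,0],[0,0,0],0.75],[[0,0,0],[0,0,0],0.75],[[0,0,-15],[0,0,0],0.75],[[0,0,-45],[0,0,0],0.75],[[0,0,-85],[0,0,0],0.75],[[-20,20,-120],[0,0,0],0.75],[[-20,40,-140],[0,0,0],0.75],[[-20,40,-160],[0,0,0],0.75],[[-20,40,-160],[0,0,0],0.75],[[-20,40,-160],[0,0,0],0.75]]'
python3 - <<'E'
from h import *
p,W,c=mods('wrist',lo=.036,save='pics/w7.png',minpx=300)
q,_=camera('scene'); cv2.imwrite('pics/s7.png',cv2.resize(q[110:270,220:420,::-1],None,fx=4,fy=3.5,interpolation=cv2.INTER_CUBIC))
E
```

```text
time_s: 23.8
eef_pos: [0.4716, 0.0298, 0.0198]
eef_rot: [-0.0, 0.998, -0.065, 0.0]
wrist_force: [-1.9, 0.3, 4.5]
opening: 0.456
P [471.5  29.8  19.8] slopes world [-0.003  0.001] tool(x,y) [-0.003 -0.   ]
top c [470.5  29.7] 72.6 [39.6 39.7] 82.4 bottom centre [470.3  29.8  18.6] [-2.8 -0.3  3.9]
  pocket [257.  72.] (array([548.4,  19.9]), array([48.5, 68.5]), 82.6, 14788) 18.8
at [471.5  29.8  19.8] yaw -97.45 tilt 0.06 | shift [0. 0. 0.] rot [-0.001 -0.001 -0.001] 0.1
time_s: 24.85
eef_pos: [0.4473, -0.0078, 0.1809]
eef_rot: [0.0, 0.998, -0.065, 0.002]
wrist_force: [0.1, 0.7, -0.1]
opening: 0.754
wrist [310.  43.] zmax 0.0663 [202. 193. 191.] (array([550.7, -65.4]), array([30.4, 67.9]), 82.6, 3529)
wrist [ 43. 164.] zmax 0.1668 [168. 167. 163.] (array([455.5, 206. ]), array([122.6, 333.9]), 51.3, 14604)
wrist [212. 156.] zmax 0.0739 [108.  202.  126.5] (array([467.2,  33.8]), array([47.2, 47. ]), 82.4, 2354)
wrist [308. 154.] zmax 0.0739 [ 97. 193. 115.] (array([460.3, -54.8]), array([40.1, 40.4]), 82.9, 2374)
wrist [408. 262.] zmax 0.0483 [233.  74.  70.] (array([ 328.4, -147.8]), array([30.5, 49.4]), 81.4, 1279)
```

View pics/w7.png

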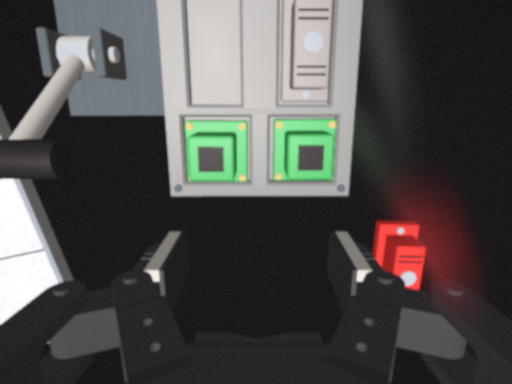

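View pics/s7.png

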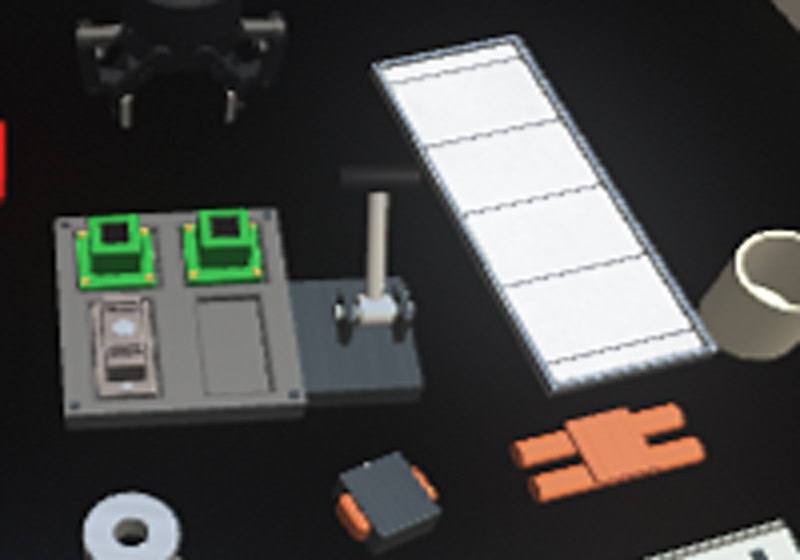

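```bash
python3 -m jog '[[[10,-40,-8],[0,0,0],0],[[20,-80,-8],[0,0,0],0],[[30,-120,-8],[0,0,0],0],[[32.5,-144,-8],[0,0,0],0],[[32.5,-144,-8],[0,0,0],0],[[32.5,-144,-8],[0,0,0],0],[[32.5,-144,-8],[0,0,0],0],[[32.5,-144,-8],[0,0,0],0]]'
python3 - <<'E'
from h import *
plan(498.1,130.9,170,-97.4)
for n in('scene','side'):
    p,W,c=cloud(n); P,r=pose()
    pts=dict(bar=(.4981,.1309,.1576),pivot=(.5673,.1219,.06),tip=(P[0],P[1],P[2]+.025),stop=(.4496,.1372,.0779))
    for k,v in pts.items():
        u,w=project(c,v); cv2.circle(p,(int(round(u)),int(round(w))),1,(255,0,255) if k!='tip' else (255,255,0),-1)
    u,w=map(int,project(c,(.5,.13,.13))); cv2.imwrite(f'pics/l_{n}.png',cv2.resize(p[max(0,w-50):w+50,u-50:u+50,::-1],None,fx=5,fy=5))
p,W,c=cloud('wrist'); cv2.imwrite('pics/l_w.png',p[:,:,::-1])
E
```

```text
time_s: 25.62
eef_pos: [0.4959, 0.1309, 0.1858]
eef_rot: [-0.0, 0.998, -0.065, -0.001]
wrist_force: [-0.6, 0.2, -0.7]
opening: -0.002
at [495.9 130.9 185.8] yaw -97.48 tilt 0.15 | shift [ 2.2 -0.3 15.8] rot [-0.     0.003 -0.001] 0.2
```

View pics/l_scene.png

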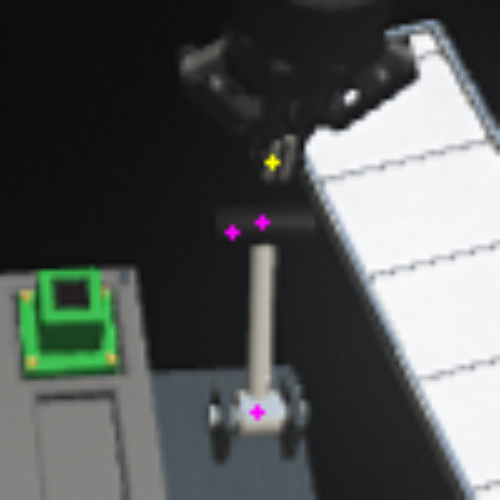

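View pics/l_side.png

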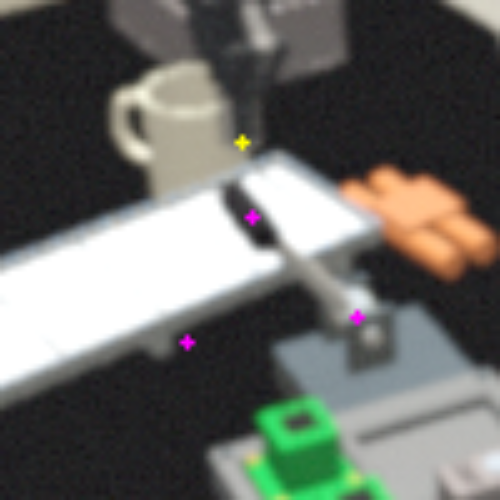

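View pics/l_w.png

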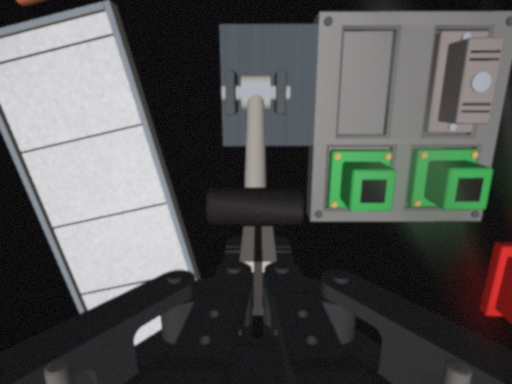

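```bash
python3 -m jog '[[[2.2,0,20],[0,0.003,0],0],[[2.2,0,34],[0,0.003,0],0],[[2.2,0,38],[0,0.003,0],0],[[0,0,43],[0,0.003,0],0],[[-3,0,45],[0,0.003,0],0],[[-7,0,48.5],[0,0.003,0],0],[[-11.5,0,52.5],[0,0.003,0],0],[[-16,0,57],[0,0.003,0],0],[[-20,0,61.5],[0,0.003,0],0],[[-23.5,0,66],[0,0.003,0],0],[[-27,0,71],[0,0.003,0],0],[[-30.3,0,76],[0,0.003,0],0],[[-33,0,81],[0,0.003,0],0],[[-36,0,86.5],[0,0.003,0],0],[[-38.5,0,92],[0,0.003,0],0],[[-40.7,0,97.5],[0,0.003,0],0],[[-42.5,0,103],[0,0.003,0],0],[[-44.3,0,109],[0,0.003,0],0],[[-44.3,0,109],[0,0.003,0],0]]'
python3 - <<'E'
from h import *
print(get_obs()['wrist_force'])
plan(449.6,137.2,64.9,-97.4)
p,W,c=cloud('side')
u,w=map(int,project(c,(.5,.13,.13))); a=cv2.resize(p[max(0,w-50):w+50,u-50:u+50,::-1],None,fx=4,fy=4)
p,W,c=cloud('scene')
u,w=map(int,project(c,(.5,.13,.13))); b=cv2.resize(p[max(0,w-50):w+50,u-50:u+50,::-1],None,fx=4,fy=4)
cv2.imwrite('pics/l2.png',np.hstack([a,b]))
E
```

```text
time_s: 27.35
eef_pos: [0.452, 0.1367, 0.0781]
eef_rot: [-0.0, 0.998, -0.066, 0.001]
wrist_force: [-4.6, 1.1, 9.3]
opening: 0.003
[-4.55923586  1.06586403  9.25583981]
at [452.  136.7  78.1] yaw -97.54 tilt 0.11 | shift [-2.5 -0.2 13.2] rot [-0.001 -0.002 -0.002] 0.2
```

View pics/l2.png

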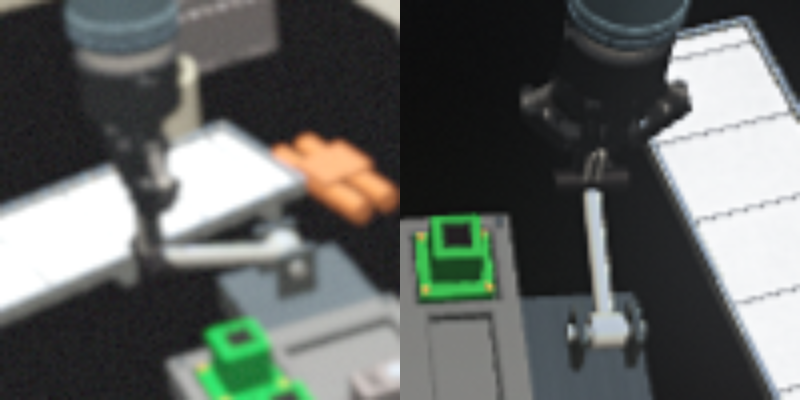

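```bash
python3 -m jog '[[[-1,0,4],[0,0,0],0],[[-1.8,0,8],[0,0,0],0],[[-2.5,0,11],[0,0,0],0],[[-2.5,0,13],[0,0,0],0],[[-2.5,0,13],[0,0,0],0]]'
python3 -m jog '[[[0,0,1.5],[0,0,0],0],[[0,0,2],[0,0,0],0],[[0,0,2],[0,0,0],0]]'
```

```text
time_s: 27.87
eef_pos: [0.4496, 0.1371, 0.0665]
eef_rot: [-0.001, 0.998, -0.066, 0.001]
wrist_force: [-4.8, 0.5, 7.3]
opening: 0.001
time_s: 28.12
eef_pos: [0.4494, 0.1371, 0.0656]
eef_rot: [-0.001, 0.998, -0.066, 0.0]
wrist_force: [-5.5, 1.1, 7.4]
opening: 0.001
```

```bash
python3 -m jog '[[[0,0,2],[0,0,0],0],[[0,0,3.5],[0,0,0],0],[[0,0,3.5],[0,0,0],0]]'
python3 -m jog '[[[0,0,1.5],[0,0,0],0],[[0,0,3],[0,0,0],0],[[0,0,3],[0,0,0],0]]'
```

```text
time_s: 28.37
eef_pos: [0.4494, 0.1372, 0.0642]
eef_rot: [-0.001, 0.998, -0.066, -0.0]
wrist_force: [-10.0, 0.9, 18.2]
opening: -0.0
time_s: 28.62
eef_pos: [0.4495, 0.1372, 0.0638]
eef_rot: [-0.001, 0.998, -0.066, -0.0]
wrist_force: [-12.3, -1.3, 24.3]
opening: -0.0
```

```bash
python3 - <<'E'
from h import *
p,W,c=cloud('side')
u,w=map(int,project(c,(.5,.13,.13))); a=cv2.resize(p[max(0,w-50):w+50,u-50:u+50,::-1],None,fx=4,fy=4)
p,W,c=cloud('scene')
u,w=map(int,project(c,(.5,.13,.13))); b=cv2.resize(p[max(0,w-50):w+50,u-50:u+50,::-1],None,fx=4,fy=4)
cv2.imwrite('pics/l3.png',np.hstack([a,b]))
E
python3 -m jog '[[[0,0,-10],[0,0,0],0],[[2,0,-25],[0,0,0],0],[[4,0,-45],[0,0,0],0],[[4,0,-70],[0,0,0],0],[[4,0,-100],[0,0,0],0],[[0,0,-130],[0,0,0],0],[[-10,0,-150],[0,0,0],0],[[-20,0,-160],[0,0,0],0.5],[[-20,0,-160],[0,0,0],0.5],[[-20,0,-160],[0,0,0],0.8],[[-20,0,-160],[0,0,0],0.8]]'
python3 - <<'E'
from h import *
p,W,c=mods('wrist',lo=.036,save='pics/w8.png',minpx=300)
for n in('wrist',):
    z=W[...,2];x,y=W[...,0],W[...,1]; g=p.astype(int)
    m=(z>.030)&(z<.052)&(x>.25)&(x<.72)&(y>.18)&(y<.42)&(g.min(-1)>60)
    k,L,st,ce=cv2.connectedComponentsWithStats(m.astype(np.uint8)); i=1+np.argmax(st[1:,4]); mm=L==i
    print(n,'shelf',rect(W,mm),np.median(z[mm]))
p,W,c=cloud('scene'); u,w=map(int,project(c,(.5,.13,.13))); cv2.imwrite('pics/l4.png',cv2.resize(p[max(0,w-50):w+50,u-50:u+50,::-1],None,fx=4,fy=4))
E
```

```text
time_s: 29.63
eef_pos: [0.4297, 0.1394, 0.2233]
eef_rot: [-0.001, 0.998, -0.066, -0.0]
wrist_force: [-0.2, -0.1, -1.0]
opening: 0.565
wrist [255.  64.] zmax 0.1699 [61. 57. 58.] (array([535.6, 127.3]), array([60.1, 97.3]), 82.5, 5986)
wrist [455.  25.] zmax 0.0663 [128. 121. 120.] (array([539.9, -63.5]), array([31.6, 46. ]), 82.3, 2379)
wrist [447. 110.] zmax 0.0739 [ 60. 123.  69.] (array([457.5, -57.4]), array([48.4, 44.4]), 81.9, 2461)
wrist [361. 111.] zmax 0.0739 [ 70. 148.  85.] (array([468.1,  28.8]), array([44.2, 42.6]), 81.4, 2061)
wrist [506. 231.] zmax 0.0469 [117.  27.  25.] (array([ 319.7, -132.8]), array([11.4, 69.4]), 88.4, 595)
wrist shelf (array([454.7, 285.6]), array([341. , 137.3]), 5.3, 35289) 0.04076790542695147
```

View pics/l3.png

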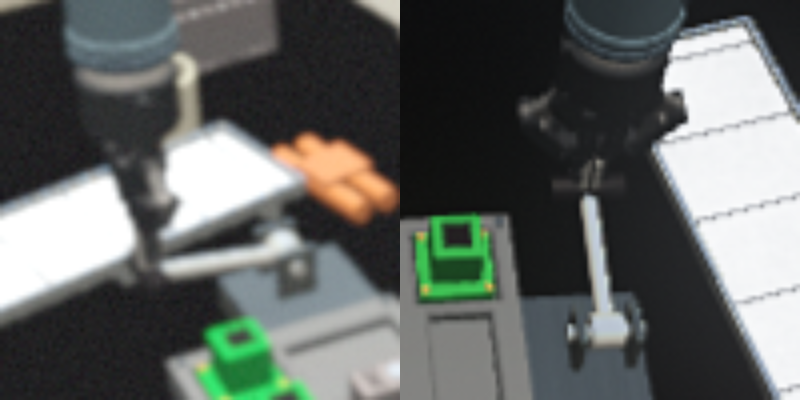

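View pics/w8.png

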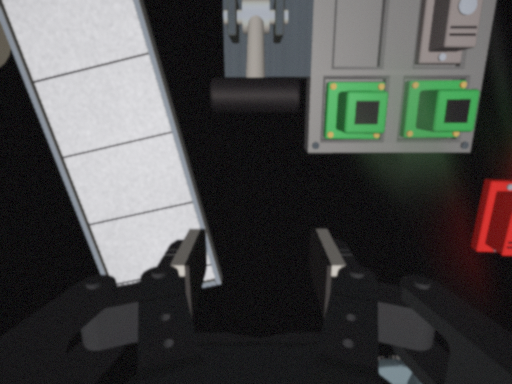

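View pics/l4.png

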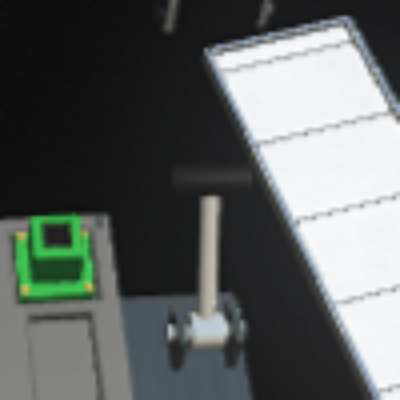

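```bash
cat > shelf.py <<'E'
from h import *
for n in('wrist','scene'):
    c=get_calibration(n); p,d=camera(n); g=cv2.cvtColor(p,cv2.COLOR_RGB2GRAY).astype(float)
    v,u=np.mgrid[:384,:512]; ray=np.stack([(u-c['cx'])/c['fx'],(v-c['cy'])/c['fy'],np.ones_like(u,float)],-1)@c['world_from_camera'][:3,:3].T
    t=(.040-c['world_from_camera'][2,3])/ray[...,2]; X=c['world_from_camera'][:3,3]+t[...,None]*ray; X=X[...,:2]*1000
    zc=c['world_from_camera'][:3,3]+ray*d[...,None]; zz=zc[...,2]
    # board pixels: white at height .04
    m=(abs(zz-.0405)<.004)&(abs(X[...,0]-475)<220)&(X[...,1]>190)&(X[...,1]<380)&(d>0)
    k,L,st,ce=cv2.connectedComponentsWithStats(m.astype(np.uint8)); m=L==1+np.argmax(st[1:,4])
    best=None
    for a in np.arange(3,8,.1):
        r=np.radians(a); s=X[m]@[np.cos(r),np.sin(r)]; h=np.histogram(s,bins=np.arange(s.min(),s.max(),2),weights=g[m])[0]/np.maximum(1,np.histogram(s,bins=np.arange(s.min(),s.max(),2))[0])
        e=np.var(h[5:-5]); 
        if best is None or e>best[0]: best=(e,a)
    a=best[1]; r=np.radians(a); e1=np.array([np.cos(r),np.sin(r)]); e2=np.array([-np.sin(r),np.cos(r)])
    s=X[m]@e1; w=X[m]@e2; b=np.arange(s.min(),s.max(),1.5); N=np.histogram(s,bins=b)[0]; h=np.histogram(s,bins=b,weights=g[m])[0]/np.maximum(1,N)
    med=np.median(h); from scipy.signal import find_peaks
    pk=find_peaks(-(h),prominence=.12*med,distance=15)[0]
    print(n,'angle',round(a,1),'lines s=',[(round(b[i]+.75,1),round(h[i]/med,2)) for i in pk],'s range',s.min().round(1),s.max().round(1),'w range',np.percentile(w,[.5,99.5]).round(1))
    print('   rect',rect(np.dstack([X/1000,zz]),m))
    if n=='wrist':
        cv2.imwrite('pics/m.png',(m*255).astype(np.uint8))
E
python3 shelf.py
```

```text
wrist angle 5.2 lines s= [(np.float64(332.7), np.float64(0.72)), (np.float64(412.2), np.float64(0.73)), (np.float64(493.2), np.float64(0.78)), (np.float64(572.7), np.float64(0.68))] s range 310.9 648.7 w range [183.2 307.4]
   rect (array([455.6, 288.5]), array([338. , 126.7]), 5.3, 31376)
scene angle 4.3 lines s= [(np.float64(307.5), np.float64(0.43)), (np.float64(343.5), np.float64(0.92)), (np.float64(375.0), np.float64(0.93)), (np.float64(409.5), np.float64(0.76)), (np.float64(490.5), np.float64(0.77)), (np.float64(520.5), np.float64(0.91)), (np.float64(570.0), np.float64(0.79)), (np.float64(649.5), np.float64(0.68))] s range 299.2 677.0 w range [180.6 319.5]
   rect (array([468. , 285.8]), array([375.9, 141.3]), 5.3, 3542)
```

```bash
python3 -c "
from h import *
plan(471.3,29.8,19.5,-97.4); print(get_obs()['q'])"
```

```text
at [429.4 139.5 222.8] yaw -97.57 tilt 0.15 | shift [ 56.4 103.4 203.1] rot [-0.001  0.002 -0.003] 0.2
[ 4.89336272e-02 -1.19672583e-01  1.88197264e+00  1.45398983e-03
  1.38148753e+00  1.75163987e+00]
```

```bash
python3 -m jog '[[[18,35,0],[0,0,0],0.75],[[36,70,0],[0,0,0],0.75],[[56.4,103.4,15],[0,0.002,-0.003],0.75],[[56.4,103.4,50],[0,0.002,-0.003],0.75],[[56.4,103.4,85],[0,0.002,-0.003],0.75],[[56.4,103.4,120],[0,0.002,-0.003],0.75],[[56.4,103.4,150],[0,0.002,-0.003],0.75],[[56.4,103.4,180],[0,0.002,-0.003],0.75],[[56.4,103.4,197],[0,0.002,-0.003],0.75],[[56.4,103.4,202.5],[0,0.002,-0.003],0.75],[[56.4,103.4,202.5],[0,0.002,-0.003],0.75],[[56.4,103.4,202.5],[0,0.002,-0.003],0.75]]'
python3 lev2.py 54 g -97.4
```

```text
time_s: 30.83
eef_pos: [0.4717, 0.0297, 0.0204]
eef_rot: [-0.0, 0.998, -0.065, -0.0]
wrist_force: [0.8, -0.0, -0.3]
opening: 0.749
P [472.4  29.6  21.1] slopes world [-0.003 -0.001] tool(x,y) [-0.002  0.001]
top c [468.5  17. ] 72.6 [65.4 39.5] 82.3 bottom centre [468.4  16.9  18.6] [ 0.3  0.  -0.1]
  pocket [257.  72.] (array([548.4,  19.8]), array([48.5, 68.7]), 82.6, 14747) 18.8
at [472.4  29.6  21.1] yaw -97.4 tilt 0.09 | shift [0. 0. 0.] rot [-0.001 -0.001  0.   ] 0.1
```

View pics/lev.png

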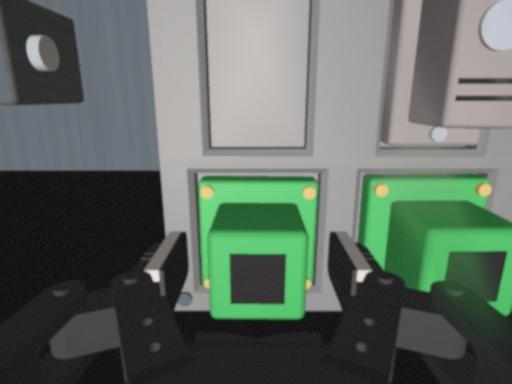

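```bash
python3 -m jog '[[[0,0,0],[0,0,0],0.4],[[0,0,0],[0,0,0],0],[[0,0,0],[0,0,0],0],[[0,0,0],[0,0,0],0],[[0,0,0],[0,0,0],0],[[0,0,0],[0,0,0],0],[[0,0,-10],[0,0,0],0],[[0,0,-25],[0,0,0],0],[[0,0,-55],[0,0,0],0],[[0,0,-90],[0,0,0],0],[[0,0,-120],[0,0,0],0],[[0,0,-120],[0,0,0],0]]'
python3 lev2.py 54 g -84.8
python3 -m jog '[[[-30,0,0],[0,0,0],0],[[-65,-5,0],[0,0,-0.04],0],[[-95,-25,0],[0,0,-0.08],0],[[-115,-60,0],[0,0,-0.12],0],[[-130,-100,0],[0,0,-0.16],0],[[-140,-140,0],[0,0,-0.2],0],[[-147,-180,0],[0,0,-0.22],0],[[-154,-215,0],[0,0,-0.22],0],[[-154,-230,0],[0,0,-0.22],0],[[-154,-230,0],[0,0,-0.22],0],[[-154,-230,0],[0,0,-0.22],0],[[-154,-230,0],[0,0,-0.22],0]]'
python3 lev2.py 54 g -84.8; python3 shelf.py
```

```text
time_s: 31.88
eef_pos: [0.4764, 0.0289, 0.1483]
eef_rot: [0.0, 0.998, -0.064, 0.006]
wrist_force: [2.4, 0.4, -0.3]
opening: 0.454
P [474.9  29.1 145.4] slopes world [ 0.004 -0.002] tool(x,y) [0.004 0.001]
top c [472.7  29.2] 198.0 [39.6 39.8] 82.6 bottom centre [472.9  29.1 144. ] [-0.3 -0.3 -3. ]
  pocket [257.  73.] (array([562.5,  18. ]), array([48.2, 96.7]), 82.6, 6671) 18.8
  pocket [257. 163.] (array([487.1,  27.8]), array([64.3, 28.6]), 82.6, 2136) 18.7
at [474.9  29.1 145.4] yaw -97.39 tilt 0.54 | shift [0. 0. 0.] rot [ 0.001 -0.009 -0.22 ] 12.6
time_s: 32.93
eef_pos: [0.3508, 0.276, 0.143]
eef_rot: [0.001, 0.999, 0.046, 0.004]
wrist_force: [0.5, -1.2, -2.3]
opening: 0.454
P [351.2 275.8 143.3] slopes world [-0.001 -0.004] tool(x,y) [-0.001  0.004]
top c [347.2 275.7] 192.8 [39.4 39.3] 5.3 bottom centre [347.1 275.5 138.8] [-0.1 -0.2 -2. ]
  pocket [498.  70.] (array([462.7,  78.9]), array([ 5. , 62.6]), 84.0, 583) 17.7
at [351.2 275.8 143.3] yaw -84.83 tilt 0.46 | shift [0. 0. 0.] rot [ 0.003 -0.008 -0.001] 0.5
wrist angle 5.9 lines s= [(np.float64(335.9), np.float64(0.68)), (np.float64(415.4), np.float64(0.67)), (np.float64(496.4), np.float64(0.7))] s range 324.6 517.0 w range [175.3 300.5]
   rect (array([394.1, 280.1]), array([191.3, 127.3]), 5.4, 29773)
scene angle 6.4 lines s= [(np.float64(316.5), np.float64(0.47)), (np.float64(373.5), np.float64(0.91)), (np.float64(418.5), np.float64(0.77)), (np.float64(499.5), np.float64(0.74)), (np.float64(579.0), np.float64(0.79)), (np.float64(658.5), np.float64(0.73))] s range 308.2 686.3 w range [161.4 299.8]
   rect (array([468.2, 286.1]), array([376.4, 140.9]), 5.3, 3500)
```

View pics/lev.png

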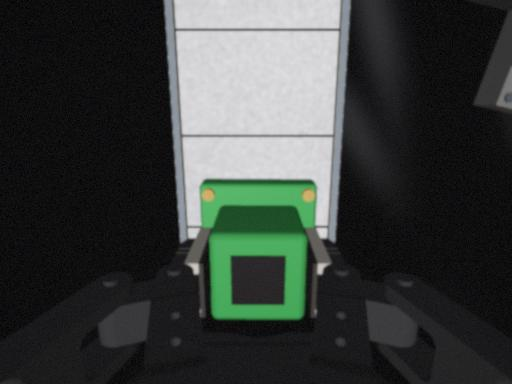

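```bash
cat > rayc.py <<'E'
from h import *
def ray(n,u,v,z=.040,c=None):
    c=c or get_calibration(n); T=c['world_from_camera']; r=T[:3,:3]@[(u-c['cx'])/c['fx'],(v-c['cy'])/c['fy'],1]; return (T[:3,3]+r*(z-T[2,3])/r[2])[:2]*1000
E
python3 - <<'E'
from rayc import *
c=get_calibration('wrist'); p,d=camera('wrist'); g=cv2.cvtColor(p,cv2.COLOR_RGB2GRAY).astype(float); hsv=cv2.cvtColor(p,cv2.COLOR_RGB2HSV)
# lines: per column find dark dip
out=[]
for r0 in(29,135):
    us=np.arange(190,326,3); vs=[]
    for u in us:
        seg=g[r0-6:r0+7,u-1:u+2].mean(1); w=np.clip(np.median(seg)-seg-8,0,None); vs.append(r0-6+(w*np.arange(13)).sum()/max(w.sum(),1e-6))
    f=np.polyfit(us,vs,1); A=ray('wrist',190,np.polyval(f,190),c=c); B=ray('wrist',325,np.polyval(f,325),c=c); d=A-B
    print(r0,f,A.round(1),B.round(1),'angle',np.degrees(np.arctan2(d[1],d[0])).round(2)); out.append((A,B))
# side edges of white board
for rows in (range(40,125,6),):
    L=[];Rr=[]
    for v in rows:
        w=np.where(g[v]>150)[0]; w=w[(w>150)&(w<360)]; L.append((w.min()-.5,v)); Rr.append((w.max()+.5,v))
    for nm,E in(('L',L),('R',Rr)):
        E=np.array(E); f=np.polyfit(E[:,1],E[:,0],1); a=ray('wrist',np.polyval(f,45),45,c=c); b=ray('wrist',np.polyval(f,120),120,c=c); dd=a-b
        print(nm,a.round(1),b.round(1),np.degrees(np.arctan2(dd[1],dd[0])).round(2))
E
```

```text
29 [-2.23751455e-03  3.16588732e+01] [464.1 337.5] [473.6 234.6] angle 95.31
135 [-3.07400665e-03  1.37377892e+02] [383.8 334.5] [394.1 223.2] angle 95.32
L [453.3 347.7] [396.6 344.1] 3.56
R [464.6 224. ] [408.2 215.9] 8.17
```

```bash
python3 -m jog '[[[2,-0.1,15],[0,0,0],0],[[2,-0.1,35],[0,0,0],0],[[2,-0.1,55],[0,0,0],0],[[2,-0.1,72],[0,0,0],0],[[2,-0.1,84],[0,0,0],0],[[2,-0.1,88],[0,0,0],0],[[2,-0.1,88],[0,0,0],0],[[2,-0.1,88],[0,0,0],0],[[2,-0.1,88],[0,0,0],0]]'
python3 lev2.py 54 g -84.7
```

```text
time_s: 33.88
eef_pos: [0.3556, 0.2763, 0.0569]
eef_rot: [0.0, 0.999, 0.044, 0.005]
wrist_force: [-1.0, -0.0, -1.6]
opening: 0.454
P [355.6 276.4  57. ] slopes world [ 0.003 -0.003] tool(x,y) [0.003 0.003]
top c [352. 276.] 106.6 [39.8 39.2] 4.9 bottom centre [352.1 275.8  52.6] [-0.1 -0.3 -1.3]
at [355.6 276.4  57. ] yaw -84.9 tilt 0.64 | shift [0. 0. 0.] rot [ 0.001 -0.011 -0.004] 0.7
```

View pics/lev.png

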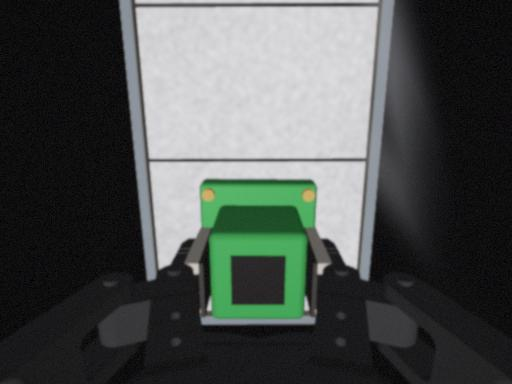

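```bash
cat > bay.py <<'E'
from rayc import *
import sys
# args: line row(s) & column range ; edge rows
def lines(rows,u0,u1,edge=None,thr=150,ub=(100,420)):
    c=get_calibration('wrist'); p,d=camera('wrist'); g=cv2.cvtColor(p,cv2.COLOR_RGB2GRAY).astype(float)
    e1=np.array([np.cos(np.radians(5.3)),np.sin(np.radians(5.3))]); e2=np.array([-e1[1],e1[0]])
    for r0 in rows:
        us=np.arange(u0,u1,3); vs=[]
        for u in us:
            seg=g[r0-8:r0+9,u-1:u+2].mean(1); w=np.clip(np.median(seg)-seg-10,0,None); vs.append(r0-8+(w*np.arange(17)).sum()/max(w.sum(),1e-6))
        f=np.polyfit(us,vs,1); A=ray('wrist',u0,np.polyval(f,u0),c=c); B=ray('wrist',u1,np.polyval(f,u1),c=c); dd=A-B
        print('line',r0,'angle',np.degrees(np.arctan2(dd[1],dd[0])).round(2)%180,'s',(A@e1).round(1),(B@e1).round(1))
    if edge:
        for v in edge:
            w=np.where(g[v]>thr)[0]; w=w[(w>ub[0])&(w<ub[1])]; a=ray('wrist',w.min()-.5,v,c=c); b=ray('wrist',w.max()+.5,v,c=c)
            print('edge row',v,w.min(),w.max(),'w',(a@e2).round(1),(b@e2).round(1),'mid',((a+b)/2@e2).round(1))
E
python3 -c "
from bay import *
lines([159],160,355,[40,80,120,145,200])"
```

```text
line 159 angle 95.24 s 412.9 412.8
edge row 40 139 387 w 304.5 173.5 mid 239.0
edge row 80 142 384 w 304.8 173.2 mid 239.0
edge row 120 146 368 w 304.5 180.1 mid 242.3
edge row 145 148 377 w 304.6 173.8 mid 239.2
edge row 200 153 362 w 304.5 179.8 mid 242.2
```

```bash
python3 -m jog '[[[-2,0,0],[0,0,-0.004],0],[[-3.2,-0.2,4],[0,0,-0.004],0],[[-3.2,-0.2,7],[0,0,-0.004],0],[[-3.2,-0.2,9],[0,0,-0.004],0],[[-3.2,-0.2,9],[0,0,-0.004],0],[[-3.2,-0.2,9],[0,0,-0.004],0]]'
python3 lev2.py 54 g -84.7
```

```text
time_s: 34.48
eef_pos: [0.3521, 0.2762, 0.0476]
eef_rot: [0.001, 0.999, 0.047, 0.005]
wrist_force: [-0.4, -0.3, -1.8]
opening: 0.456
P [352.3 276.3  47.7] slopes world [ 0.001 -0.003] tool(x,y) [0.001 0.003]
top c [348.4 275.8] 97.3 [39.4 39.2] 5.4 bottom centre [348.4 275.7  43.3] [ 0.4  1.  -1.7]
at [352.3 276.3  47.7] yaw -84.66 tilt 0.61 | shift [0. 0. 0.] rot [ 0.001 -0.011  0.001] 0.6
```

```bash
python3 -m jog '[[[0.4,0,1],[0,0,0],0],[[0.4,0,2.3],[0,0,0],0],[[0.4,0,3],[0,0,0],0],[[0.4,0,3],[0,0,0],0]]'
python3 lev2.py 54 g -84.7
```

```text
time_s: 34.87
eef_pos: [0.353, 0.2764, 0.045]
eef_rot: [0.0, 0.999, 0.047, 0.005]
wrist_force: [0.1, -0.4, 1.4]
opening: 0.458
P [353.1 276.4  45.1] slopes world [-0.001 -0.001] tool(x,y) [-0.001  0.001]
top c [349.3 275.9] 94.7 [39.4 39.4] 5.6 bottom centre [349.3 275.9  40.7] [-0.2 -1.1  3.1]
at [353.1 276.4  45.1] yaw -84.66 tilt 0.64 | shift [0. 0. 0.] rot [ 0.001 -0.011  0.001] 0.6
```

```bash
python3 -m jog '[[[0,0,0],[0,0,0],0.55],[[0,0,0],[0,0,0],0.65],[[0,0,0],[0,0,0],0.7],[[0,0,0],[0,0,0],0.7],[[0,0,-15],[0,0,0],0.7],[[0,0,-45],[0,0,0],0.75],[[0,0,-85],[0,0,0],0.75],[[0,0,-115],[0,0,0],0.75],[[-20,0,-115],[0,-0.011,0],0.75],[[-40,0,-115],[0,-0.011,0],0.75],[[-40,0,-115],[0,-0.011,0],0.75],[[-40,0,-115],[0,-0.011,0],0.75]]'
python3 - <<'E'
from h import *
p,W,c=mods('wrist',lo=.05,save='pics/w9.png',minpx=300)
plan(460.5,-54.6,150,-97.4)
E
python3 -c "
from bay import *
lines([],0,0,[],150)"
```

```text
time_s: 35.92
eef_pos: [0.3115, 0.2728, 0.1596]
eef_rot: [0.001, 0.999, 0.047, 0.0]
wrist_force: [0.4, 0.2, -0.6]
opening: 0.752
wrist [258. 133.] zmax 0.0957 [ 95. 180. 109.] (array([348.8, 275.9]), array([60. , 60.1]), 5.4, 5172)
at [312.2 272.8 159.7] yaw -84.64 tilt 0.09 | shift [117.1 339.8  10.2] rot [ 0.001 -0.001  0.223] 12.8
```

View pics/w9.png

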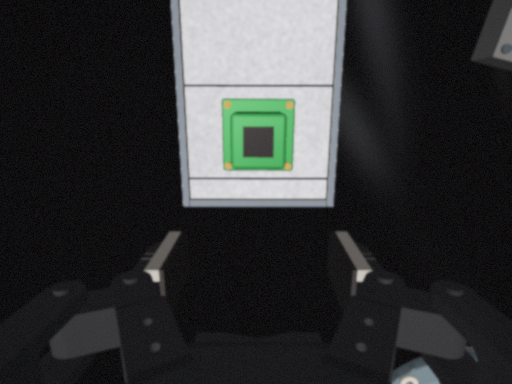

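```bash
python3 -m jog '[[[10,38,0],[0,0,0.04],0.75],[[22,76,0],[0,0,0.08],0.75],[[35,114,0],[0,0,0.12],0.75],[[50,152,0],[0,0,0.16],0.75],[[63,190,0],[0,0,0.2],0.75],[[77,228,0],[0,0,0.223],0.75],[[90,265,0],[0,0,0.223],0.75],[[103,302,0],[0,0,0.223],0.75],[[117,339.8,0],[0,0,0.223],0.75],[[117,339.8,20],[0,0,0.223],0.75],[[117,339.8,50],[0,0,0.223],0.75],[[117,339.8,60],[0,0,0.223],0.75],[[117,339.8,60],[0,0,0.223],0.75],[[117,339.8,60],[0,0,0.223],0.75]]'
python3 - <<'E'
from h import *
p,W,c=mods('wrist',lo=.05,minpx=300,zt=.09)
plan(460.5,-54.6,19.5,-97.4)
E
```

```text
time_s: 37.18
eef_pos: [0.4603, -0.0545, 0.0998]
eef_rot: [0.0, 0.998, -0.065, -0.001]
wrist_force: [-0.2, -0.9, 0.1]
opening: 0.75
wrist [256.  56.] zmax 0.0663 [220. 211. 208.] (array([548.5, -65.1]), array([30.2, 63.2]), 82.7, 5900)
wrist [258. 203.] zmax 0.0739 [107. 208. 127.] (array([460.6, -55. ]), array([40., 40.]), 82.4, 4073)
at [461.2 -54.7 100.9] yaw -97.4 tilt 0.11 | shift [-0.8 -0.1 81.4] rot [ 0.001 -0.001 -0.   ] 0.1
```

```bash
python3 -m jog '[[[-0.6,0.2,25],[0,0,0],0.75],[[-0.6,0.2,50],[0,0,0],0.75],[[-0.6,0.2,70],[0,0,0],0.75],[[-0.6,0.2,79],[0,0,0],0.75],[[-0.6,0.2,81],[0,0,0],0.75],[[-0.6,0.2,81],[0,0,0],0.75],[[-0.6,0.2,81],[0,0,0],0.5],[[-0.6,0.2,81],[0,0,0],0],[[-0.6,0.2,81],[0,0,0],0],[[-0.6,0.2,81],[0,0,0],0],[[-0.6,0.2,81],[0,0,0],0],[[-0.6,0.2,81],[0,0,0],0]]'
python3 -m jog '[[[0,0,-3],[0,0,0],0],[[0,0,-8],[0,0,0],0],[[0,0,-16],[0,0,0],0],[[0,0,-26],[0,0,0],0],[[0,0,-40],[0,0,0],0],[[0,0,-56],[0,0,0],0],[[0,0,-74],[0,0,0],0],[[0,0,-92],[0,0,0],0],[[0,0,-108],[0,0,0],0],[[0,0,-118],[0,0,0],0],[[0,0,-122],[0,0,0],0],[[0,0,-124],[0,0,0],0],[[0,0,-124],[0,0,0],0]]'
python3 lev2.py 54 g -84.7; python3 -c "
from h import *
plan(428.9,283.2,143,-84.7)"
```

```text
time_s: 38.23
eef_pos: [0.4623, -0.0554, 0.0216]
eef_rot: [0.001, 0.998, -0.064, 0.002]
wrist_force: [-0.5, 0.2, 6.3]
opening: 0.455
time_s: 39.32
eef_pos: [0.4616, -0.055, 0.1456]
eef_rot: [0.001, 0.998, -0.064, 0.002]
wrist_force: [0.5, -0.6, -2.5]
opening: 0.459
P [461.3 -54.9 145. ] slopes world [-0.002 -0.   ] tool(x,y) [-0.002  0.001]
top c [460.  -54.8] 196.5 [39.7 39.5] 82.7 bottom centre [459.9 -54.8 142.5] [ 0.2  0.6 -1.9]
  pocket [155.  66.] (array([562.5,  19.2]), array([47. , 96.6]), 82.6, 6771) 18.7
  pocket [163. 176.] (array([470.3,  31.2]), array([63.2, 63.2]), 82.3, 4623) 18.7
  pocket [256. 158.] (array([476. , -55.5]), array([64.4, 29.3]), 82.6, 2260) 18.7
at [461.3 -54.9 145. ] yaw -97.39 tilt 0.23 | shift [0. 0. 0.] rot [ 0.002 -0.004 -0.222] 12.7
at [461.3 -54.9 145. ] yaw -97.39 tilt 0.23 | shift [ -75.6 -331.1    1.1] rot [ 0.002 -0.004 -0.222] 12.7
```

```bash
python3 -m jog '[[[-5,-6,0],[0,0,0],0],[[-14,-16,0],[0,0,-0.01],0],[[-28,-32,0],[0,0,-0.03],0],[[-44,-50,0],[0,0,-0.05],0],[[-60,-68,0],[0,0,-0.07],0],[[-75,-90,0],[0,0,-0.09],0],[[-86,-116,0],[0,0,-0.11],0],[[-95,-144,0],[0,0,-0.13],0],[[-100,-172,0],[0,0,-0.15],0],[[-104,-200,0],[0,0,-0.17],0],[[-102,-228,0],[0,0,-0.19],0],[[-96,-256,0],[0,0,-0.21],0],[[-89,-284,0],[0,-0.004,-0.222],0],[[-82,-308,0],[0,-0.004,-0.222],0],[[-78,-322,0],[0,-0.004,-0.222],0],[[-76,-329,0],[0,-0.004,-0.222],0],[[-75.6,-331,0],[0,-0.004,-0.222],0],[[-75.6,-331,10],[0,-0.004,-0.222],0],[[-75.6,-331,20],[0,-0.004,-0.222],0],[[-75.6,-331,30],[0,-0.004,-0.222],0]]'
python3 -m jog '[[[0,0,12],[0,0,0],0],[[0,0,26],[0,0,0],0],[[0,0,38],[0,0,0],0],[[0,0,46],[0,0,0],0],[[0,0,50],[0,0,0],0],[[0,0,50],[0,0,0],0],[[0,0,50],[0,0,0],0]]'
python3 lev2.py 54 g -84.7
```

```text
time_s: 41.03
eef_pos: [0.4281, 0.282, 0.1127]
eef_rot: [0.001, 0.999, 0.046, -0.001]
wrist_force: [0.0, -1.0, -2.8]
opening: 0.455
time_s: 41.62
eef_pos: [0.428, 0.2817, 0.0627]
eef_rot: [0.001, 0.999, 0.046, -0.001]
wrist_force: [0.2, -0.2, -1.3]
opening: 0.456
P [428.4 281.9  63.2] slopes world [-0.007 -0.003] tool(x,y) [-0.007  0.002]
top c [426.8 281.5] 113.7 [39.7 39.3] 5.6 bottom centre [426.4 281.4  59.7] [ 0.4 -0.1 -2. ]
at [428.4 281.9  63.2] yaw -84.73 tilt 0.15 | shift [0. 0. 0.] rot [ 0.002  0.001 -0.001] 0.2
```

View pics/lev.png

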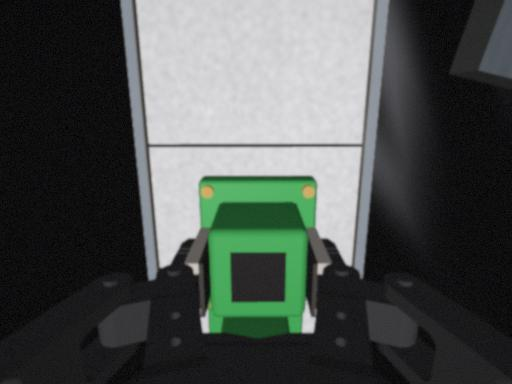

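```bash
python3 -c "
from bay import *
lines([145],160,350,[60,100,125,200],165)"
```

```text
line 145 angle 95.29 s 492.9 492.9
edge row 60 142 368 w 304.5 180.0 mid 242.3
edge row 100 146 364 w 304.2 180.4 mid 242.3
edge row 125 148 362 w 304.3 180.3 mid 242.3
edge row 200 155 356 w 304.1 180.1 mid 242.1
```

```bash
python3 -m jog '[[[2.1,-1.5,5],[0,0,0],0],[[2.1,-1.5,10],[0,0,0],0],[[2.1,-1.5,14],[0,0,0],0],[[2.1,-1.5,16],[0,0,0],0],[[2.1,-1.5,16],[0,0,0],0],[[2.1,-1.5,16],[0,0,0],0]]'
python3 lev2.py 54 g -84.7
```

```text
time_s: 42.22
eef_pos: [0.4303, 0.2836, 0.0471]
eef_rot: [0.001, 0.999, 0.046, -0.001]
wrist_force: [-0.7, -0.3, -1.9]
opening: 0.456
P [430.5 283.7  47.3] slopes world [-0.008 -0.003] tool(x,y) [-0.008  0.002]
top c [429.  283.5] 98.1 [39.6 39.3] 5.1 bottom centre [428.6 283.4  44.1] [ 0.6  0.7 -2.3]
at [430.5 283.7  47.3] yaw -84.72 tilt 0.14 | shift [0. 0. 0.] rot [ 0.002  0.001 -0.   ] 0.1
```

```bash
python3 -m jog '[[[0,0.2,1.5],[0,0,0],0],[[0,0.2,3],[0,0,0],0],[[0,0.2,4],[0,0,0],0],[[0,0.2,4],[0,0,0],0]]'
python3 lev2.py 54 g -84.7
python3 -m jog '[[[0,0,0],[0,0,0],0.55],[[0,0,0],[0,0,0],0.65],[[0,0,0],[0,0,0],0.7],[[0,0,0],[0,0,0],0.7],[[0,0,-15],[0,0,0],0.7],[[0,0,-45],[0,0,0],0.75],[[0,0,-85],[0,0,0],0.75],[[0,0,-115],[0,0,0],0.75],[[-20,0,-120],[0,0,0],0.75],[[-45,0,-120],[0,0,0],0.75],[[-45,0,-120],[0,0,0],0.75],[[-45,0,-120],[0,0,0],0.75]]'
python3 - <<'E'
from h import *
p,W,c=mods('wrist',lo=.05,save='pics/w10.png',minpx=300)
plan(552,-65.6,150,-97.4)
E
```

```text
time_s: 42.6
eef_pos: [0.4307, 0.2835, 0.0438]
eef_rot: [0.001, 0.999, 0.046, -0.0]
wrist_force: [-1.5, -1.4, 2.8]
opening: 0.455
P [430.7 283.5  43.7] slopes world [-0.007 -0.002] tool(x,y) [-0.007  0.001]
top c [429.2 283.4] 94.7 [39.3 39.2] 5.4 bottom centre [428.9 283.3  40.7] [-2.  -1.3  3.6]
at [430.7 283.5  43.7] yaw -84.72 tilt 0.13 | shift [0. 0. 0.] rot [ 0.002  0.001 -0.   ] 0.1
time_s: 43.65
eef_pos: [0.3853, 0.2797, 0.1639]
eef_rot: [0.001, 0.999, 0.047, 0.0]
wrist_force: [1.1, -0.1, 1.0]
opening: 0.745
wrist [258. 126.] zmax 0.0956 [ 96. 180. 110.] (array([428.8, 283.3]), array([60.1, 60. ]), 5.3, 5143)
wrist [258. 219.] zmax 0.0955 [ 74. 167.  92.] (array([349.8, 276. ]), array([59.1, 60.2]), 5.2, 4626)
at [386.1 279.8 163.9] yaw -84.7 tilt 0.12 | shift [133.3 359.2  14.7] rot [ 0.002 -0.001  0.222] 12.7
```

View pics/w10.png

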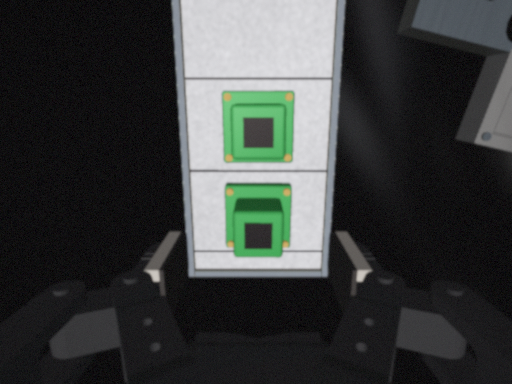

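```bash
python3 -m jog '[[[-4,40,0],[0,0,0.05],0.7],[[-7.4,80,0],[0,0,0.1],0.7],[[-9,120,0],[0,0,0.15],0.7],[[-11,150,0],[0,0,0.2],0.7],[[-12.6,180,0],[0,0,0.222],0.7],[[-4,220,0],[0,0,0.222],0.7],[[10,260,0],[0,0,0.222],0.7],[[40,285,0],[0,0,0.222],0.7],[[72,310,0],[0,0,0.222],0.7],[[103,336,0],[0,0,0.222],0.7],[[133,359,10],[0,0,0.222],0.7],[[133,359,40],[0,0,0.222],0.7],[[133,359,65],[0,0,0.222],0.7],[[133,359,70],[0,0,0.222],0.7],[[133,359,70],[0,0,0.222],0.7],[[133,359,70],[0,0,0.222],0.7]]'
python3 - <<'E'
from h import *
p,W,c=mods('wrist',lo=.05,minpx=300,zt=.09)
plan(552,-65.6,19,-97.4)
E
```

```text
time_s: 45.03
eef_pos: [0.5521, -0.0658, 0.0951]
eef_rot: [0.001, 0.998, -0.065, 0.0]
wrist_force: [-0.8, -0.6, 0.1]
opening: 0.695
wrist [257. 202.] zmax 0.0661 [223. 213. 211.] (array([551.6, -65.6]), array([30. , 70.6]), 82.7, 4911)
wrist [  9. 218.] zmax 0.0669 [68. 69. 67.] (array([565.2,  97.4]), array([35.9,  9.1]), 0.1, 1089)
at [552.8 -65.8  96.1] yaw -97.4 tilt 0.22 | shift [-1.1 -0.3 77.1] rot [ 0.002 -0.003 -0.   ] 0.2
```

```bash
python3 -m jog '[[[-1.1,-0.2,25],[0.002,-0.003,0],0.7],[[-1.1,-0.2,50],[0.002,-0.003,0],0.7],[[-1.1,-0.2,68],[0.002,-0.003,0],0.7],[[-1.1,-0.2,76],[0.002,-0.003,0],0.7],[[-1.1,-0.2,77],[0.002,-0.003,0],0.7],[[-1.1,-0.2,77],[0.002,-0.003,0],0.6],[[-1.1,-0.2,77],[0.002,-0.003,0],0.3],[[-1.1,-0.2,77],[0.002,-0.003,0],0],[[-1.1,-0.2,77],[0.002,-0.003,0],0],[[-1.1,-0.2,77],[0.002,-0.003,0],0],[[-1.1,-0.2,77],[0.002,-0.003,0],0],[[-1.1,-0.2,77],[0.002,-0.003,0],0]]'
python3 -m jog '[[[0,0,-3],[0,0,0],0],[[0,0,-8],[0,0,0],0],[[0,0,-16],[0,0,0],0],[[0,0,-26],[0,0,0],0],[[0,0,-40],[0,0,0],0],[[0,0,-56],[0,0,0],0],[[0,0,-74],[0,0,0],0],[[0,0,-92],[0,0,0],0],[[0,0,-108],[0,0,0],0],[[0,0,-120],[0,0,0],0],[[0,0,-127],[0,0,0],0],[[0,0,-130],[0,0,0],0],[[0,0,-130],[0,0,0],0]]'
python3 lev2.py 46 h -97.4; python3 -c "
from h import *
plan(508.2,290.4,150,5.3); print(get_obs()['q'])"
```

```text
time_s: 46.08
eef_pos: [0.5537, -0.0662, 0.0212]
eef_rot: [0.001, 0.998, -0.065, 0.002]
wrist_force: [-0.1, 0.2, 7.2]
opening: 0.337
time_s: 47.17
eef_pos: [0.5534, -0.0661, 0.1518]
eef_rot: [0.001, 0.998, -0.065, 0.002]
wrist_force: [-0.2, -1.0, -1.5]
opening: 0.332
P [553.  -66.  150.9] slopes world [ 0.001 -0.002] tool(x,y) [0.001 0.002]
top c [552.5 -65.9] 195.3 [72.7 47.9] 10.5 bottom centre [552.5 -66.  149.3] [-0.3 -0.  -1.9]
  pocket [166. 173.] (array([561.9,  19.3]), array([46.9, 95.7]), 82.5, 5046) 18.7
  pocket [257. 134.] (array([589.3, -70.2]), array([48.2, 18.5]), 82.5, 1110) 18.7
  pocket [163. 255.] (array([475.9,  35.5]), array([53.9, 48.9]), 81.1, 1691) 18.6
at [553.  -66.  150.9] yaw -97.4 tilt 0.19 | shift [0. 0. 0.] rot [ 0.001 -0.003 -0.   ] 0.2
at [553.  -66.  150.9] yaw -97.4 tilt 0.19 | shift [-9.030e+01 -3.476e+02  2.000e-01] rot [ 4.000e-03 -1.000e-03 -1.792e+00] 102.7
[-3.31634751e-01  1.94584803e-01  1.70851240e+00 -3.65006964e-04
  1.23523854e+00  1.36847606e+00]
```

```bash
python3 -m jog '[[[-6,-2,0],[0,0,-0.02],0],[[-18,-7,0],[0,0,-0.06],0],[[-36,-15,0],[0,0,-0.12],0],[[-58,-24,0],[0,0,-0.2],0],[[-80,-34,0],[0,0,-0.29],0],[[-102,-43,0],[0,0,-0.38],0],[[-121,-53,0],[0,0,-0.47],0],[[-138,-72,0],[0,0,-0.56],0],[[-154,-94,0],[0,0,-0.65],0],[[-170,-115,0],[0,0,-0.75],0],[[-181,-136,0],[0,0,-0.85],0],[[-186,-160,0],[0,0,-0.95],0],[[-190,-184,0],[0,0,-1.05],0],[[-193,-208,0],[0,0,-1.15],0],[[-191,-230,0],[0,0,-1.25],0],[[-186,-252,0],[0,0,-1.35],0],[[-180,-272,0],[0,0,-1.43],0],[[-175,-286,0],[0,0,-1.5],0],[[-173,-294,0],[0,0,-1.53],0],[[-172.6,-296,0],[0,0,-1.53],0]]'
python3 -c "
from h import *
plan(508.2,290.4,150,5.3); print(get_obs()['wrist_force'])"
```

```text
time_s: 48.88
eef_pos: [0.4193, 0.2505, 0.1491]
eef_rot: [0.001, 0.764, 0.645, -0.0]
wrist_force: [0.5, 0.3, -1.2]
opening: 0.335
at [419.3 250.5 149.1] yaw -9.62 tilt 0.12 | shift [54.2 81.  -0.9] rot [ 0.001  0.002 -0.26 ] 14.9
[ 0.50439188  0.28779128 -1.23069082]
```

```bash
python3 -m jog '[[[3,4,0],[0,0,-0.02],0],[[9,13,0],[0,0,-0.06],0],[[18,27,0],[0,0,-0.11],0],[[29,43,0],[0,0,-0.16],0],[[40,59,0],[0,0,-0.21],0],[[48,71,0],[0,0,-0.25],0],[[52.5,78,0],[0,0,-0.26],0],[[54.2,81,5],[0,0,-0.26],0],[[54.2,81,15],[0,0,-0.26],0],[[54.2,81,30],[0,0,-0.26],0],[[54.2,81,46],[0,0,-0.26],0],[[54.2,81,62],[0,0,-0.26],0],[[54.2,81,74],[0,0,-0.26],0],[[54.2,81,80],[0,0,-0.26],0],[[54.2,81,80],[0,0,-0.26],0],[[54.2,81,80],[0,0,-0.26],0]]'
python3 lev2.py 46 h 5.3
```

```text
time_s: 50.22
eef_pos: [0.508, 0.2901, 0.0691]
eef_rot: [0.001, 0.674, 0.739, -0.0]
wrist_force: [0.4, 0.2, -1.5]
opening: 0.337
P [508.7 290.4  69.8] slopes world [ 0.    -0.006] tool(x,y) [-0.006 -0.   ]
top c [506.  289.7] 112.6 [72.2 52.7] 77.0 bottom centre [506.  289.4  66.6] [-0.7  0.2 -0.7]
at [508.7 290.4  69.8] yaw 5.26 tilt 0.15 | shift [0. 0. 0.] rot [ 0.002  0.002 -0.001] 0.2
```

View pics/lev.png

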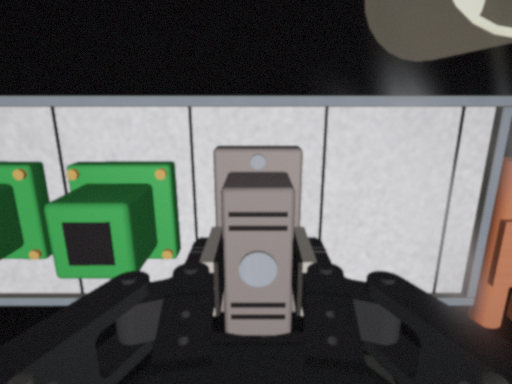

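```bash
cat > hb.py <<'E'
from rayc import *
c=get_calibration('wrist'); p,d=camera('wrist'); P,r=pose(); g=cv2.cvtColor(p,cv2.COLOR_RGB2GRAY).astype(float)
v,u=np.mgrid[:384,:512]; T=c['world_from_camera']; W=np.stack([(u-c['cx'])/c['fx']*d,(v-c['cy'])/c['fy']*d,d],-1)@T[:3,:3].T+T[:3,3]
e1=np.array([np.cos(np.radians(5.3)),np.sin(np.radians(5.3))]); e2=np.array([-e1[1],e1[0]])
X=r.inv().apply((W-P).reshape(-1,3)).reshape(W.shape)*1000; Z=-X[...,2]
t=(Z>38)&(Z<47)&(abs(X[...,1])<9); zt=np.median(Z[t]); L=np.percentile(X[t][:,0],[.5,99.5])
t=(abs(Z-zt)<3)&(X[...,0]>18)&(X[...,0]<45); w=np.percentile(X[t][:,1],[1,99])
f=(abs(Z-zt+32)<3)&(X[...,0]>30)&(X[...,0]<60)&(abs(X[...,1])<35); fy=np.percentile(X[f][:,1],[1,99]); fx=np.percentile(X[f][:,0],99)
print('P',(P*1000).round(1),'top z',zt.round(1),'len',L.round(1),'wid',w.round(1),'flange y',fy.round(1),'xmax',fx.round(1))
off=np.array([L.mean(),(w.mean()+fy.mean())/2,0]); ctr=(P*1000+r.apply(off))[:2]; print('centre',ctr.round(1),'s,w',(ctr@e1).round(1),(ctr@e2).round(1),'yaw',np.degrees(np.arctan2(*r.as_matrix()[[1,0],1])).round(2))
for row in(115,125,135,205):
    seg=g[row]; k=[i for i in range(20,490) if seg[i]<seg[max(0,i-6):i+7].mean()-18 and seg[i]==seg[i-4:i+5].min() and seg[i-5]>130 and seg[i+5]>130]
    print('row',row,[(i,(ray('wrist',i,row,c=c)@e1).round(1)) for i in k])
for col in(235,250,265):
    col_=col; gg=g[:,160 if False else col]; k=np.where(gg[90:140]>150)[0]; print('col',col,'board top row',90+k.min() if len(k) else None,(ray('wrist',col,90+k.min()-.5,c=c)@e2).round(1) if len(k) else '')
E
python3 hb.py
```

```text
P [509.  290.5  70.2] top z 43.4 len [-35.7  32.8] wid [-14.6  14.4] flange y [-21.5  21.2] xmax 43.6
centre [509.  289.1] s,w 533.6 240.8 yaw 5.27
row 115 [(53, np.float64(412.8)), (189, np.float64(493.1)), (325, np.float64(573.6)), (460, np.float64(653.7))]
row 125 [(54, np.float64(412.4)), (189, np.float64(492.8)), (324, np.float64(573.3)), (459, np.float64(654.0))]
row 135 [(56, np.float64(412.6)), (190, np.float64(493.1)), (323, np.float64(573.1)), (457, np.float64(653.8))]
row 205 [(194, np.float64(493.2)), (222, np.float64(511.0)), (320, np.float64(573.5)), (446, np.float64(654.0)), (479, np.float64(675.1))]
col 235 board top row 106 304.7
col 250 board top row 106 304.7
col 265 board top row 106 304.7
```

```bash
python3 -m jog '[[[1.7,-0.3,8],[0,0,0],0],[[1.7,-0.3,15],[0,0,0],0],[[1.7,-0.3,20],[0,0,0],0],[[1.7,-0.3,23],[0,0,0],0],[[1.7,-0.3,23],[0,0,0],0],[[1.7,-0.3,23],[0,0,0],0]]'
python3 hb.py | head -2; python3 -c "
from h import *
print(get_obs()['wrist_force'])"
```

```text
time_s: 50.82
eef_pos: [0.5083, 0.2921, 0.0467]
eef_rot: [0.001, 0.674, 0.739, 0.0]
wrist_force: [-0.2, -0.2, -2.3]
opening: 0.333
P [508.6 292.1  47.1] top z 43.5 len [-35.8  32.9] wid [-95.2  14.4] flange y [-21.4  21.3] xmax 43.7
centre [488.6 288.8] s,w 513.2 242.5 yaw 5.27
[ 0.40206451 -0.79372069 -0.76492711]
```

```bash
python3 -m jog '[[[0,0,1.5],[0,0,0],0],[[0,0,3],[0,0,0],0],[[0,0,4],[0,0,0],0],[[0,0,4],[0,0,0],0]]'
python3 -m jog '[[[0,0,0],[0,0,0],0.42],[[0,0,0],[0,0,0],0.48],[[0,0,0],[0,0,0],0.52],[[0,0,0],[0,0,0],0.52],[[0,0,-10],[0,0,0],0.52],[[0,0,-30],[0,0,0],0.52],[[0,0,-65],[0,0,0],0.52],[[0,0,-100],[0,0,0],0.6],[[-30,0,-120],[0,0,0],0.6],[[-65,0,-140],[0,0,0],0.6],[[-80,0,-150],[0,0,0],0.6],[[-80,0,-150],[0,0,0],0.6],[[-80,0,-150],[0,0,0],0.6],[[-80,0,-150],[0,0,0],0.6]]'
python3 - <<'E'
from h import *
p,W,c=mods('wrist',lo=.05,save='pics/w11.png',minpx=300)
q,_=camera('scene'); cv2.imwrite('pics/s11.png',cv2.resize(q[110:270,140:440,::-1],None,fx=2.6,fy=2.6,interpolation=cv2.INTER_CUBIC))
E
```

```text
time_s: 51.2
eef_pos: [0.5088, 0.2922, 0.0433]
eef_rot: [0.001, 0.674, 0.739, 0.001]
wrist_force: [-0.7, -0.2, 0.2]
opening: 0.335
time_s: 52.37
eef_pos: [0.5153, 0.2131, 0.1932]
eef_rot: [0.001, 0.674, 0.739, 0.001]
wrist_force: [-0.0, 0.4, -0.5]
opening: 0.6
wrist [258.  83.] zmax 0.0878 [168. 159. 157.] (array([509.1, 289.7]), array([44. , 91.4]), 5.2, 5195)
wrist [72. 84.] zmax 0.0955 [ 68. 157.  86.] (array([349.2, 275.9]), array([60.3, 60. ]), 4.8, 5710)
wrist [166.  84.] zmax 0.0956 [ 81. 171.  98.] (array([428.9, 283. ]), array([60. , 59.5]), 5.4, 4882)
wrist [257. 285.] zmax 0.1696 [55. 56. 55.] (array([536.2, 130.7]), array([54.3, 99.9]), 81.2, 4585)
```

View pics/w11.png

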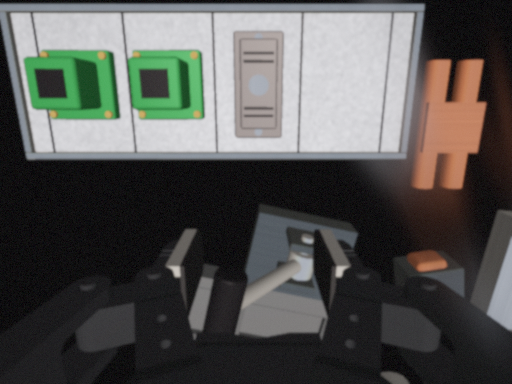

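View pics/s11.png

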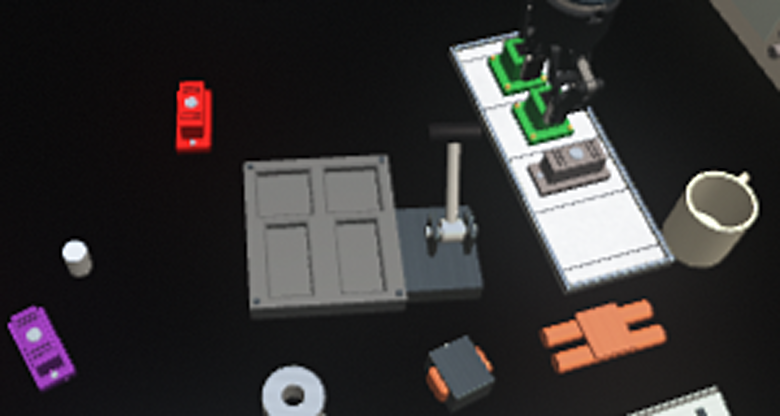

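```bash
python3 -m jog '[[[0,0,-30],[0,0,0],0.6],[[0,0,-60],[0,0,0],0.6],[[0,0,-60],[0,0,0],0.6],[[0,0,-60],[0,0,0],0.6],[[0,0,-60],[0,0,0],0.6]]'
python3 -c "
from h import *
print(get_obs()['time_s'],get_obs()['wrist_force'],get_obs()['dq'].round(3)); print(hand_in())"
```

```text
time_s: 52.88
eef_pos: [0.5141, 0.2142, 0.2514]
eef_rot: [0.0, 0.673, 0.74, -0.001]
wrist_force: [0.5, -0.8, 0.4]
opening: 0.6
52.8833 [ 0.46494404 -0.81317918  0.38667123] [-0.005  0.013  0.021 -0.002  0.    -0.002]
the job is handed in; nothing more can be done
None
```

The job is done and handed in at about 53 s. Only three of the four parts were present: both green relays and one grey housing. I seated all three in their own pockets and pressed the lever to its stop. Travel ended with the force rising from about 7 N to about 24 N, and the lever then sprang back up. I then placed the three parts in three adjacent bays on the shelf.

**Last checks:** By the wrist camera, each part is within about 1 mm of its bay centre and 0.5° of square, flat on the board. The lever is up, and nothing is touching the robot. The other things on the bench look to be where they started.

**What went wrong or disagreed along the way:**
- **Fingertip height:** The fingertips stood about 38 mm higher than the reported tool position implied, so the first grasp closed on nothing. I worked from the measured height after that.
- **First relay:** It caught the pocket rim with about 42 N at the wrist and tilted in the grip. I levelled it and seated it flat.
- **Housing knocked:** It was knocked about 4 cm aside partway through, so I found it again before gripping it.
- **Slip in carrying:** One relay slipped about 3 mm in the grip on its way to the shelf. I re-measured it before setting it down.

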